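# Line up the motor boxes and cover them

## Task

Straighten the open motor boxes into an even row on the grey board, each standing squarely inside one set of white corner marks (any set will do). Once all the boxes stand in the row, take rectangular cover plates out of the cluttered white tray and lay one squarely on top of every box, bar upwards and with its edges flush with the box all round. Leave unused covers and the other parts in the tray, and do not disturb the other things on the table.

Things in the scene. Friction and masses are not known exactly. Their poses are not given: they have to be found in the camera images.
- board: flat grey plastic board fixed to the table, 160 (its x) x 400 (its y) x 4 mm, four sets of white corner marks in a row along its y axis. Origin: centre of its underside.
- mark0 (a point): centre of set 0 of white corner marks, on the board's top face (4 mm above the table); axes as the board's, sets are 90 mm apart along y. The marks frame a space of 56 (x) x 48 (y) mm with about 2 mm to spare.
- mark1 (a point): centre of set 1 of white corner marks, on the board's top face (4 mm above the table); axes as the board's, sets are 90 mm apart along y. The marks frame a space of 56 (x) x 48 (y) mm with about 2 mm to spare.
- mark2 (a point): centre of set 2 of white corner marks, on the board's top face (4 mm above the table); axes as the board's, sets are 90 mm apart along y. The marks frame a space of 56 (x) x 48 (y) mm with about 2 mm to spare.
- mark3 (a point): centre of set 3 of white corner marks, on the board's top face (4 mm above the table); axes as the board's, sets are 90 mm apart along y. The marks frame a space of 56 (x) x 48 (y) mm with about 2 mm to spare.
- box0: loose open-topped white plastic motor box, 56 (its x) x 48 (its y) x 32 mm high, walls 4 mm, a dark motor inside below the rim, 0.16 kg. Origin: centre of its underside. Either way round fits. Three or four boxes are present; an absent one has no pose.
- box1: loose open-topped white plastic motor box, 56 (its x) x 48 (its y) x 32 mm high, walls 4 mm, a dark motor inside below the rim, 0.16 kg. Origin: centre of its underside. Either way round fits. Three or four boxes are present; an absent one has no pose.
- box2: loose open-topped white plastic motor box, 56 (its x) x 48 (its y) x 32 mm high, walls 4 mm, a dark motor inside below the rim, 0.16 kg. Origin: centre of its underside. Either way round fits. Three or four boxes are present; an absent one has no pose.
- box3: loose open-topped white plastic motor box, 56 (its x) x 48 (its y) x 32 mm high, walls 4 mm, a dark motor inside below the rim, 0.16 kg. Origin: centre of its underside. Either way round fits. Three or four boxes are present; an absent one has no pose.
- tray: white open tray fixed to the table, 190 (its x) x 274 (its y) x 35 mm high, walls 4 mm, floor 4 mm thick, flat rim flange 5 mm beyond the walls. Origin: centre of its underside.
- cover0: loose blue plastic cover, 40 g: a plate 56 (its x) x 48 (its y) x 6 mm with a grip bar on top, centred, 32 (x) x 12 (y) x 16 mm high (top of the bar 22 mm above the plate's underside). Origin: centre of the plate's underside. Lies in the tray at the start, bar up; fits a box either way round. All four are always present.
- cover1: loose blue plastic cover, 40 g: a plate 56 (its x) x 48 (its y) x 6 mm with a grip bar on top, centred, 32 (x) x 12 (y) x 16 mm high (top of the bar 22 mm above the plate's underside). Origin: centre of the plate's underside. Lies in the tray at the start, bar up; fits a box either way round. All four are always present.
- cover2: loose blue plastic cover, 40 g: a plate 56 (its x) x 48 (its y) x 6 mm with a grip bar on top, centred, 32 (x) x 12 (y) x 16 mm high (top of the bar 22 mm above the plate's underside). Origin: centre of the plate's underside. Lies in the tray at the start, bar up; fits a box either way round. All four are always present.
- cover3: loose blue plastic cover, 40 g: a plate 56 (its x) x 48 (its y) x 6 mm with a grip bar on top, centred, 32 (x) x 12 (y) x 16 mm high (top of the bar 22 mm above the plate's underside). Origin: centre of the plate's underside. Lies in the tray at the start, bar up; fits a box either way round. All four are always present.
- strip: look-alike that is not a cover, in the tray: blue plate 70 (x) x 24 (y) x 6 mm with the same grip bar. Origin: centre of its underside.
- wheel: wheel lying in the tray, 56 mm across, 18 mm high. Origin: centre of its underside.
- bush0: small grey bush in the tray, 14 mm across, 10 mm high. Origin: centre of its underside.
- bush1: small grey bush in the tray, 14 mm across, 10 mm high. Origin: centre of its underside.
- big_wheel: bystander on the table: wheel lying flat, 80 mm across, 24 mm high.
- beam: bystander on the table: yellow beam 12 x 110 x 12 mm.
- gear: bystander on the table: black gear lying flat, 56 mm across, 8 mm high.
- ruler: bystander on the table: wooden ruler 30 x 200 x 4 mm.
Not all that is in view belongs to the job. What is shaped like the cover2 but green or orange is not meant.

How it is judged:
On the way:
1. all the boxes that are present stand squarely inside corner marks, one to a set (angle between the x axis of each of box0, box1, box2, box3 and the x axis of board, either way round below 0.1 rad and angle between each of box0, box1, box2, box3's own z axis and vertical below 0.05 rad and z of each of box0, box1, box2, box3 in the frame of board below 0.008 m and (horizontal distance between box0 and mark0 below 0.007 m or horizontal distance between box0 and mark1 below 0.007 m or horizontal distance between box0 and mark2 below 0.007 m or horizontal distance between box0 and mark3 below 0.007 m) and (horizontal distance between box1 and mark0 below 0.007 m or horizontal distance between box1 and mark1 below 0.007 m or horizontal distance between box1 and mark2 below 0.007 m or horizontal distance between box1 and mark3 below 0.007 m) and (horizontal distance between box2 and mark0 below 0.007 m or horizontal distance between box2 and mark1 below 0.007 m or horizontal distance between box2 and mark2 below 0.007 m or horizontal distance between box2 and mark3 below 0.007 m) and (horizontal distance between box3 and mark0 below 0.007 m or horizontal distance between box3 and mark1 below 0.007 m or horizontal distance between box3 and mark2 below 0.007 m or horizontal distance between box3 and mark3 below 0.007 m)), for 0.2 s.
At the end, for the whole second after the job is handed in: Each box is within 7 mm of a set of marks and 0.1 rad of square to the board; each bears a cover, bar up, flat, within 5 mm of centre and 0.09 rad of square to the box; all at rest; spare covers and the other parts are in the tray (all of step 1 and linear speed of each of box0, box1, box2, box3 below 0.02 m/s and ((horizontal distance between cover0 and box0 below 0.005 m and angle between the x axis of cover0 and the x axis of box0, either way round below 0.09 rad and angle between cover0's own z axis and vertical below 0.05 rad and z of cover0 in the frame of box0 between 0.029 and 0.035 m and linear speed of cover0 below 0.02 m/s) or (horizontal distance between cover1 and box0 below 0.005 m and angle between the x axis of cover1 and the x axis of box0, either way round below 0.09 rad and angle between cover1's own z axis and vertical below 0.05 rad and z of cover1 in the frame of box0 between 0.029 and 0.035 m and linear speed of cover1 below 0.02 m/s) or (horizontal distance between cover2 and box0 below 0.005 m and angle between the x axis of cover2 and the x axis of box0, either way round below 0.09 rad and angle between cover2's own z axis and vertical below 0.05 rad and z of cover2 in the frame of box0 between 0.029 and 0.035 m and linear speed of cover2 below 0.02 m/s) or (horizontal distance between cover3 and box0 below 0.005 m and angle between the x axis of cover3 and the x axis of box0, either way round below 0.09 rad and angle between cover3's own z axis and vertical below 0.05 rad and z of cover3 in the frame of box0 between 0.029 and 0.035 m and linear speed of cover3 below 0.02 m/s)) and ((horizontal distance between cover0 and box1 below 0.005 m and angle between the x axis of cover0 and the x axis of box1, either way round below 0.09 rad and angle between cover0's own z axis and vertical below 0.05 rad and z of cover0 in the frame of box1 between 0.029 and 0.035 m and linear speed of cover0 below 0.02 m/s) or (horizontal distance between cover1 and box1 below 0.005 m and angle between the x axis of cover1 and the x axis of box1, either way round below 0.09 rad and angle between cover1's own z axis and vertical below 0.05 rad and z of cover1 in the frame of box1 between 0.029 and 0.035 m and linear speed of cover1 below 0.02 m/s) or (horizontal distance between cover2 and box1 below 0.005 m and angle between the x axis of cover2 and the x axis of box1, either way round below 0.09 rad and angle between cover2's own z axis and vertical below 0.05 rad and z of cover2 in the frame of box1 between 0.029 and 0.035 m and linear speed of cover2 below 0.02 m/s) or (horizontal distance between cover3 and box1 below 0.005 m and angle between the x axis of cover3 and the x axis of box1, either way round below 0.09 rad and angle between cover3's own z axis and vertical below 0.05 rad and z of cover3 in the frame of box1 between 0.029 and 0.035 m and linear speed of cover3 below 0.02 m/s)) and ((horizontal distance between cover0 and box2 below 0.005 m and angle between the x axis of cover0 and the x axis of box2, either way round below 0.09 rad and angle between cover0's own z axis and vertical below 0.05 rad and z of cover0 in the frame of box2 between 0.029 and 0.035 m and linear speed of cover0 below 0.02 m/s) or (horizontal distance between cover1 and box2 below 0.005 m and angle between the x axis of cover1 and the x axis of box2, either way round below 0.09 rad and angle between cover1's own z axis and vertical below 0.05 rad and z of cover1 in the frame of box2 between 0.029 and 0.035 m and linear speed of cover1 below 0.02 m/s) or (horizontal distance between cover2 and box2 below 0.005 m and angle between the x axis of cover2 and the x axis of box2, either way round below 0.09 rad and angle between cover2's own z axis and vertical below 0.05 rad and z of cover2 in the frame of box2 between 0.029 and 0.035 m and linear speed of cover2 below 0.02 m/s) or (horizontal distance between cover3 and box2 below 0.005 m and angle between the x axis of cover3 and the x axis of box2, either way round below 0.09 rad and angle between cover3's own z axis and vertical below 0.05 rad and z of cover3 in the frame of box2 between 0.029 and 0.035 m and linear speed of cover3 below 0.02 m/s)) and ((horizontal distance between cover0 and box3 below 0.005 m and angle between the x axis of cover0 and the x axis of box3, either way round below 0.09 rad and angle between cover0's own z axis and vertical below 0.05 rad and z of cover0 in the frame of box3 between 0.029 and 0.035 m and linear speed of cover0 below 0.02 m/s) or (horizontal distance between cover1 and box3 below 0.005 m and angle between the x axis of cover1 and the x axis of box3, either way round below 0.09 rad and angle between cover1's own z axis and vertical below 0.05 rad and z of cover1 in the frame of box3 between 0.029 and 0.035 m and linear speed of cover1 below 0.02 m/s) or (horizontal distance between cover2 and box3 below 0.005 m and angle between the x axis of cover2 and the x axis of box3, either way round below 0.09 rad and angle between cover2's own z axis and vertical below 0.05 rad and z of cover2 in the frame of box3 between 0.029 and 0.035 m and linear speed of cover2 below 0.02 m/s) or (horizontal distance between cover3 and box3 below 0.005 m and angle between the x axis of cover3 and the x axis of box3, either way round below 0.09 rad and angle between cover3's own z axis and vertical below 0.05 rad and z of cover3 in the frame of box3 between 0.029 and 0.035 m and linear speed of cover3 below 0.02 m/s)) and x of strip in the frame of tray between -0.093 and 0.093 m and y of strip in the frame of tray between -0.135 and 0.135 m and z of each of strip, wheel, bush0, bush1 in the frame of tray below 0.05 m and x of wheel in the frame of tray between -0.093 and 0.093 m and y of wheel in the frame of tray between -0.135 and 0.135 m and x of bush0 in the frame of tray between -0.093 and 0.093 m and y of bush0 in the frame of tray between -0.135 and 0.135 m and x of bush1 in the frame of tray between -0.093 and 0.093 m and y of bush1 in the frame of tray between -0.135 and 0.135 m and (((horizontal distance between cover0 and box0 below 0.005 m and z of cover0 in the frame of box0 above 0.029 m) or (horizontal distance between cover0 and box1 below 0.005 m and z of cover0 in the frame of box1 above 0.029 m) or (horizontal distance between cover0 and box2 below 0.005 m and z of cover0 in the frame of box2 above 0.029 m) or (horizontal distance between cover0 and box3 below 0.005 m and z of cover0 in the frame of box3 above 0.029 m)) or (x of cover0 in the frame of tray between -0.093 and 0.093 m and y of cover0 in the frame of tray between -0.135 and 0.135 m and z of cover0 in the frame of tray below 0.05 m)) and (((horizontal distance between cover1 and box0 below 0.005 m and z of cover1 in the frame of box0 above 0.029 m) or (horizontal distance between cover1 and box1 below 0.005 m and z of cover1 in the frame of box1 above 0.029 m) or (horizontal distance between cover1 and box2 below 0.005 m and z of cover1 in the frame of box2 above 0.029 m) or (horizontal distance between cover1 and box3 below 0.005 m and z of cover1 in the frame of box3 above 0.029 m)) or (x of cover1 in the frame of tray between -0.093 and 0.093 m and y of cover1 in the frame of tray between -0.135 and 0.135 m and z of cover1 in the frame of tray below 0.05 m)) and (((horizontal distance between cover2 and box0 below 0.005 m and z of cover2 in the frame of box0 above 0.029 m) or (horizontal distance between cover2 and box1 below 0.005 m and z of cover2 in the frame of box1 above 0.029 m) or (horizontal distance between cover2 and box2 below 0.005 m and z of cover2 in the frame of box2 above 0.029 m) or (horizontal distance between cover2 and box3 below 0.005 m and z of cover2 in the frame of box3 above 0.029 m)) or (x of cover2 in the frame of tray between -0.093 and 0.093 m and y of cover2 in the frame of tray between -0.135 and 0.135 m and z of cover2 in the frame of tray below 0.05 m)) and (((horizontal distance between cover3 and box0 below 0.005 m and z of cover3 in the frame of box0 above 0.029 m) or (horizontal distance between cover3 and box1 below 0.005 m and z of cover3 in the frame of box1 above 0.029 m) or (horizontal distance between cover3 and box2 below 0.005 m and z of cover3 in the frame of box2 above 0.029 m) or (horizontal distance between cover3 and box3 below 0.005 m and z of cover3 in the frame of box3 above 0.029 m)) or (x of cover3 in the frame of tray between -0.093 and 0.093 m and y of cover3 in the frame of tray between -0.135 and 0.135 m and z of cover3 in the frame of tray below 0.05 m))); the robot touches nothing.
It fails at once if the big wheel on the table is moved more than 4 cm (distance of big_wheel from where it was at the start of the episode above 0.04 m).
It fails at once if the beam on the table is moved more than 4 cm (distance of beam from where it was at the start of the episode above 0.04 m).
It fails at once if the gear on the table is moved more than 4 cm (distance of gear from where it was at the start of the episode above 0.04 m).
It fails at once if the ruler on the table is moved more than 4 cm (distance of ruler from where it was at the start of the episode above 0.04 m).
Of box0, box1, box2, box3 only 3 to 4 are there at a start; the rules pass over those that are not, and their reading is None.
At some moment in a run one of box0, box1, box2, box3 may be knocked a few centimetres aside while the robot is not near it.
It also fails if it takes over 210 s, if anything falls off the work surface, if the arm or the gripper's body presses on something with over 40 N, if the wrist force passes 120 N, or if a joint passes its speed limit or range.

## Robot

A 6-joint arm with a two-finger parallel gripper is mounted at the origin on the work surface. World frame = base frame: x ahead of the robot, y to its left, z up, the work surface at z = 0. Lengths are in m, angles in rad, forces in N, time in s.
With the tool pointing down it reaches from about 0.225 to 0.875 m from the base axis. Payload 3.4 kg.
Tool frame: the origin (TCP) lies where the fingers leave the gripper's body, on its centre line; the fingertips stand 73 mm ahead of it and the grasp point (between the pads) lies 54 mm ahead of it (manip.pinch_z is the distance from the TCP to the grasp point, in m); z points along the fingers, y is the line along which they close (so a half turn about z gives the same grasp; the last joint's range is limited). The gripper opens to 85 mm and grips with 20 to 120 N. Pads are 22 mm wide; open, the fingers measure 114 mm over their backs; the gripper's body (76 mm by 85 mm) begins 54 mm behind the grasp point. The pads swing forward as they close: fully open they stand 13 mm farther back than shut.
Start: joints at [-1.231, 0.276, 1.505, -0, 1.361, -0.121], TCP at [0.256, -0.515, 0.304] pointing down, gripper open.
Joint ranges: [-2.89, 2.89], [-0.75, 2.08], [0.22, 2.7], [-1.18, 4.32], [0.11, 2.71], [-2.7, 2.7]. Speed limits (rad/s): [2.57, 2.57, 3.14, 3.14, 3.14, 3.14].

## Interface

Orientations are given as a unit quaternion [w, x, y, z].
In Python, from rig import readout, imaging, manip gives the robot as it stands. The module is installed in compiled form; this text tells all that it offers.
- The arm moves only by the tool servo_tool, never from a script. Its argument "moves" is a list of rows, each an object with "dp": the shift along the tool's x, y, z in units of 0.2 m (1.0 is 0.2 m), a list of three; "delta_rot": the turn, a rotation vector about the tool's x, y, z in units of 0.1 rad (1.0 is 0.1 rad), a list of three; "fingers": the opening, from 0 (shut) to 1 (fully open). In form: [{"dp": [dx, dy, dz], "delta_rot": [wx, wy, wz], "fingers": fingers}, ...]. A call has 1 to 5 rows; each row shifts and turns the commanded pose from where the row before left it, along the tool's axes as they then stand; what a row does not reach is not made up. A row lasts 1/10 s, in which the tool goes at most 50 mm and 8.59 degrees, less where a joint would pass 70% of its speed; a pose out of reach is approached as far as the arm can. A call with a number of a shift or a turn outside -1 to 1 is refused whole. A call with a gripper value outside its range is refused whole. The fingers move at their own pace and stop on an object; "force" is the grip in N (left out, the last holds). Time passes only in rows, so rows that do not move let the fingers close. It gives the time, the measured TCP pose, the force, the opening and the grip force at its end, in the units of the state.
- readout.get_state(): the state, without advancing time (a new reading comes with each control period).
- imaging.get_image(name): name is "side" or "top" or "wrist"; returns (picture, depth): 420x560x3 uint8, red, green, blue; 420x560 float32, m along the optical axis (not along the pixel's ray), 0 where there is no reading.
- imaging.calibration(name): a dict with "intrinsics" (3x3 intrinsics, pixels), "R" (3x3) and "t" (3): a world point X has camera coordinates R X + t; the wrist camera has in their place "hand_eye" (4x4, takes a point from camera to tool coordinates, whose origin is the TCP and whose axes are the flange's). Camera axes: x right, y down, z forward; pixel columns grow to the right and rows downward; lengths in m; the calibration is good to about 2 mm. A picture is of the moment at which its call begins: read the wrist's pose just before it. calibration takes no time and is no camera call.
- manip.sign_off(): hands the job in; it is judged then, once.
The state is a dict: "clock": time; "qpos": joint angles; "qd": joint speeds; "effort": joint torques, N m; "position": TCP position; "ee_rot": TCP orientation; "contact_force": force on the tool from outside, world axes, zero at the start; "moment": the same for the moment, N m; "width": finger opening in m; "gripper_force": force on a finger pad.
Only numpy, scipy, OpenCV 4.12 (cv2) and the standard library are available. Lean on these libraries where they do the work, as an engineer would, in place of code of your own. Each camera call takes 0.05 s, during which the arm holds its last target. There are 200 camera calls.

## Working session

There is one attempt and no reset: what is moved stays moved. The work goes in short steps, Python scripts to look and compute and a tool call to move; the robot and the scene stay as the last step left them, time stands still between calls to the robot, and variables do not carry over. Pictures are saved under pics/ and viewed, at most 14 in all, crops included, and the job is handed in when it is done.

Besides the shell and the picture viewer there is one more tool, called after "Emit:" as name(argument=value, ...) on one line, values as JSON. servo_tool: Moves the arm, as the interface text tells. Its arguments: {"type":"object","properties":{"moves":{"type":"array"},"force":{"type":"number"}},"required":["moves"]}

```bash
mkdir -p pics; python3 - <<'E'
from rig import readout, imaging, manip
import cv2,numpy as np
s=readout.get_state();print(s)
for n in("top","side"):
    im,d=imaging.get_image(n);cv2.imwrite(f"pics/{n}0.png",im[:,:,::-1]);np.savez(f"{n}0.npz",im=im,d=d)
    c=imaging.calibration(n);print(n,{k:np.round(v,4).tolist() for k,v in c.items()})
c=imaging.calibration("wrist");print({k:np.round(v,4).tolist() for k,v in c.items()},manip.pinch_z)
E
```

```text
{'clock': 0.0, 'qpos': array([-1.23096399e+00,  2.76601214e-01,  1.50612178e+00, -9.53948710e-06,
        1.36070667e+00, -1.21027809e-01]), 'qd': array([ 0.00108198, -0.00039593, -0.00035111,  0.00019746, -0.00074159,
       -0.00104163]), 'effort': array([-3.26013491e-03, -4.16786528e+01, -2.45807058e+01, -6.71172111e-04,
        1.11145808e-02,  1.26332251e-07]), 'position': array([ 0.25555977, -0.51464817,  0.30304057]), 'ee_rot': array([-9.12503415e-04,  9.73567619e-01,  2.28397126e-01, -1.04922141e-04]), 'contact_force': array([ 0.93249391, -0.27911796, -0.48112716]), 'moment': array([-0.02952239,  0.05171021, -0.04079458]), 'gripper_force': 0.0, 'width': 0.08593700834149914}
top {'intrinsics': [[545.0681, 0.0, 274.5189], [0.0, 545.0681, 197.9086], [0.0, 0.0, 1.0]], 'R': [[-0.0291, -0.9995, 0.0099], [-0.988, 0.0272, -0.1518], [0.1514, -0.0142, -0.9884]], 't': [0.0064, 0.5316, 1.5433]}
side {'intrinsics': [[444.7137, 0.0, 275.2269], [0.0, 444.7137, 208.1109], [0.0, 0.0, 1.0]], 'R': [[0.7418, -0.6702, 0.0239], [-0.3443, -0.4112, -0.844], [0.5755, 0.6179, -0.5358]], 't': [-0.4196, 0.2343, 1.2387]}
{'intrinsics': [[311.231, 0.0, 280.0394], [0.0, 311.231, 208.7751], [0.0, 0.0, 1.0]], 'hand_eye': [[-0.0003, -0.9483, -0.3175, 0.0818], [1.0, -0.0005, 0.0006, -0.0004], [-0.0008, -0.3175, 0.9483, -0.0706], [0.0, 0.0, 0.0, 1.0]]} 0.0539
```

View pics/top0.png

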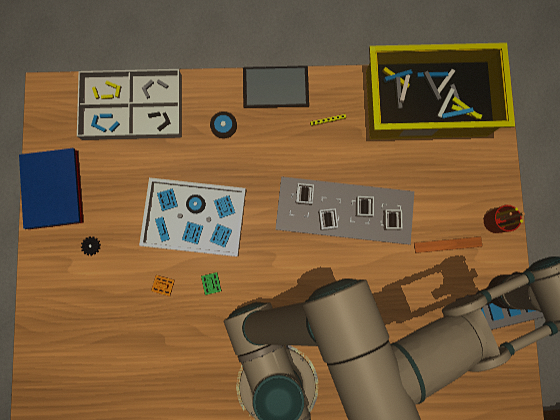

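The top view shows four boxes at px (304,194), (328,218), (364,205) and (392,218), on a board centred near (344,210). The tray is at (192,217). The blue objects that could pass for covers are plates at (168,199), (224,206), (193,233) and (221,235), and the narrow strip at (163,230). The orange (163,285) and green (211,283) look-alikes lie outside the tray. I choose the four near-square blue plates inside the tray and will check them in a close view.

```bash
cat > h.py <<'E'
from rig import readout, imaging, manip
import cv2,numpy as np
from scipy.spatial.transform import Rotation as Ro
def pose():
    s=readout.get_state();q=s["ee_rot"]
    return np.array(s["position"]),Ro.from_quat([q[1],q[2],q[3],q[0]]).as_matrix(),s
def grab(n):
    """picture, depth, K, camera centre C, camera->world rotation A"""
    p,R,s=pose();c=imaging.calibration(n);im,d=imaging.get_image(n)
    if n=="wrist":
        H=np.array(c["hand_eye"]);A=R@H[:3,:3];C=p+R@H[:3,3]
    else:
        A=np.array(c["R"]).T;C=-A@np.array(c["t"])
    return im,d,np.array(c["intrinsics"]),C,A
def onplane(uv,z,K,C,A):
    uv=np.atleast_2d(np.float64(uv));r=np.c_[uv,np.ones(len(uv))]@np.linalg.inv(K).T@A.T
    return C+r*((z-C[2])/r[:,2])[:,None]
def cloud(d,K,C,A):
    v,u=np.indices(d.shape);r=np.stack([u,v,np.ones_like(u)],-1)@np.linalg.inv(K).T
    return C+(r*d[...,None])@A.T
def togo(xyz,yaw,n=2):
    """units to target TCP xyz with tool down and tool x at world angle yaw (mod pi)"""
    p,R,s=pose();cur=np.arctan2(R[1,0],R[0,0])
    yaw=cur+(yaw-cur+np.pi/2)%np.pi-np.pi/2
    T=Ro.from_euler('z',yaw).as_matrix()@np.diag([1,-1,-1.])
    rv=Ro.from_matrix(R.T@T).as_rotvec();dp=R.T@(np.array(xyz)-p)
    print("dp units (0.2m, in tool axes now)",np.round(dp/.2,4),"rot units",np.round(rv/.1,3),"dp in final axes",np.round(T.T@(np.array(xyz)-p)/.2,4),"pos",np.round(p,4),"yaw",round(cur,4),"w",round(s['width'],4),"t",round(s['clock'],2))
E
python3 - <<'E'
from h import *
im,d,K,C,A=grab("top")
for n,uv,z in [("board",(344,210),.004),("tray",(192,217),.03)]+[("box",b,.036) for b in((304,194),(328,218),(364,205),(392,218))]+[("cov",b,.02) for b in((168,199),(224,206),(193,233),(221,235))]:
    print(n,np.round(onplane(uv,z,K,C,A)[0],3))
b=onplane((344,210),.004,K,C,A)[0]
togo([b[0]-.06,b[1],.36],0)
E
```

```text
board [ 0.495 -0.214  0.004]
tray [0.484 0.233 0.03 ]
box [ 0.541 -0.095  0.036]
box [ 0.469 -0.162  0.036]
box [ 0.504 -0.269  0.036]
box [ 0.464 -0.348  0.036]
cov [0.54  0.304 0.02 ]
cov [0.515 0.14  0.02 ]
cov [0.438 0.231 0.02 ]
cov [0.43 0.15 0.02]
dp units (0.2m, in tool axes now) [ 1.4729 -0.9469 -0.2823] rot units [-1.400e-02  2.000e-03  4.608e+00] dp in final axes [ 0.8983 -1.5027 -0.2839] pos [ 0.2556 -0.5148  0.3032] yaw 0.4608 w 0.0854 t 0.15
```

Emit:
servo_tool(moves=[{"dp": [0, 0, -0.05], "delta_rot": [0, 0, 0.92], "fingers": 1}, {"dp": [0, 0, -0.06], "delta_rot": [0, 0, 0.92], "fingers": 1}, {"dp": [0, 0, -0.06], "delta_rot": [0, 0, 0.92], "fingers": 1}, {"dp": [0, 0, -0.06], "delta_rot": [0, 0, 0.92], "fingers": 1}, {"dp": [0, 0, -0.05], "delta_rot": [0, 0, 0.92], "fingers": 1}])

```text
clock: 0.65
position: [0.2557, -0.515, 0.3602]
ee_rot: [-0.0, 1.0, -0.001, -0.0]
contact_force: [-0.2, 0.7, 0.8]
width: 0.0852
gripper_force: 0.0
```

Emit:
servo_tool(moves=[{"dp": [0.15, -0.15, 0], "delta_rot": [0, 0, 0], "fingers": 1}, {"dp": [0.15, -0.15, 0], "delta_rot": [0, 0, 0], "fingers": 1}, {"dp": [0.15, -0.15, 0], "delta_rot": [0, 0, 0], "fingers": 1}, {"dp": [0.15, -0.15, 0], "delta_rot": [0, 0, 0], "fingers": 1}, {"dp": [0.15, -0.15, 0], "delta_rot": [0, 0, 0], "fingers": 1}])

```text
clock: 1.15
position: [0.4064, -0.3635, 0.3597]
ee_rot: [-0.0, 1.0, 0.0, -0.0]
contact_force: [-0.0, -0.8, 0.6]
width: 0.0852
gripper_force: 0.0
```

Emit:
servo_tool(moves=[{"dp": [0.15, -0.15, 0], "delta_rot": [0, 0, 0], "fingers": 1}, {"dp": [0.15, -0.15, 0], "delta_rot": [0, 0, 0], "fingers": 1}, {"dp": [0.15, -0.15, 0], "delta_rot": [0, 0, 0], "fingers": 1}, {"dp": [0.15, -0.15, 0], "delta_rot": [0, 0, 0], "fingers": 1}, {"dp": [0.15, -0.15, 0], "delta_rot": [0, 0, 0], "fingers": 1}])

```text
clock: 1.65
position: [0.5564, -0.2133, 0.3596]
ee_rot: [-0.0, 1.0, 0.0, -0.0]
contact_force: [0.7, -0.2, -0.1]
width: 0.0855
gripper_force: 0.0
```

Emit:
servo_tool(moves=[{"dp": [0, 0, 0], "delta_rot": [0, 0, 0], "fingers": 1}])

```text
clock: 1.75
position: [0.5585, -0.2109, 0.3591]
ee_rot: [-0.001, 1.0, 0.003, 0.001]
contact_force: [-0.9, -0.1, 0.5]
width: 0.0852
gripper_force: 0.0
```

```bash
python3 - <<'E'
from h import *
im,d,K,C,A=grab("wrist");cv2.imwrite("pics/w1.png",im[:,:,::-1]);np.savez("w1.npz",im=im,d=d,K=K,C=C,A=A)
togo([.555,-.214,.36],0)
P=cloud(d,K,C,A);z=P[...,2];print(np.percentile(z,[1,10,50,90,99]))
E
```

```text
dp units (0.2m, in tool axes now) [-0.0086  0.0059 -0.0043] rot units [-0.007  0.009  0.049] dp in final axes [-0.0086  0.006  -0.0043] pos [ 0.5567 -0.2128  0.3591] yaw 0.0049 w 0.0853 t 1.8
[-1.32817480e-03 -3.66873770e-04  1.27722568e-03  3.59943830e-01
  3.78761613e-01]
```

View pics/w1.png

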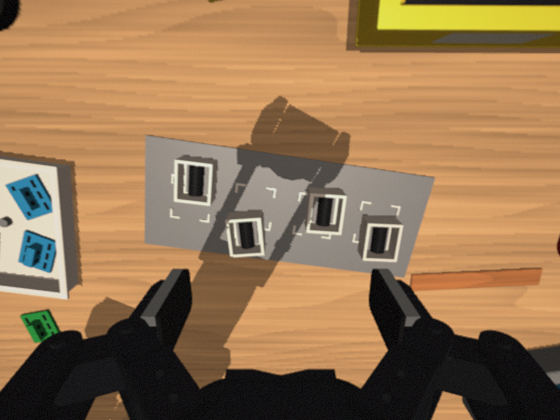

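The wrist view shows the grey board with corners near px (147,136), (433,178), (405,276) and (146,242). The boxes are at (193,182), (246,236), (325,213) and (382,241), each about one box-width or less from a set of marks.

```bash
cat >> h.py <<'E'
def rects(mask,P,minpix):
    """min-area rects in world xy of connected mask regions; yaw of long side in (-pi/2,pi/2]"""
    n,l,st,_=cv2.connectedComponentsWithStats(mask.astype(np.uint8));o=[]
    for i in range(1,n):
        if st[i,4]<minpix: continue
        q=P[l==i];(c,(w,h),a)=cv2.minAreaRect(np.float32(q[:,:2]*1000))
        a=np.radians(a if w>=h else a+90);a=(a+np.pi/2)%np.pi-np.pi/2
        o.append((np.array(c)/1000,max(w,h),min(w,h),a,np.median(q[:,2]),st[i,4]))
    return o
def boxes(im,d,K,C,A,roi,zr=.036):
    """boxes in roi (x0,x1,y0,y1): white rim pixels cast on plane z=rim"""
    P=cloud(d,K,C,A);Q=onplane(np.stack(np.indices(d.shape)[::-1],-1).reshape(-1,2),zr,K,C,A).reshape(P.shape)
    m=(abs(P[...,2]-zr)<.006)&(P[...,0]>roi[0])&(P[...,0]<roi[1])&(P[...,1]>roi[2])&(P[...,1]<roi[3])&(d>0)
    return rects(m,Q,60)
E
python3 - <<'E'
from h import *
z=np.load("w1.npz");a=[z[k] for k in("im","d","K","C","A")];im,d,K,C,A=a
for o in boxes(*a,(.3,.65,-.42,.02)): print("box",np.round(o[0],4),np.round(o[1:],3))
P=cloud(d,K,C,A)
i=im.astype(int);sat=i.max(2)-i.min(2)
Q=onplane(np.stack(np.indices(d.shape)[::-1],-1).reshape(-1,2),.004,K,C,A).reshape(P.shape)
roi=(Q[...,0]>.38)&(Q[...,0]<.61)&(Q[...,1]>-.43)&(Q[...,1]<.0)
m=roi&(sat<25)&(abs(P[...,2]-.004)<.006)
m=cv2.morphologyEx(m.astype(np.uint8),cv2.MORPH_OPEN,np.ones((3,3)))
for o in rects(m>0,Q,800): print("board",np.round(o[0],4),np.round(o[1:],3))
w=roi&(i.min(2)>150)&(P[...,2]<.012)
for o in rects(w,Q,12): print("mark",np.round(o[0],4),np.round(o[1:],3))
c=[(147,136),(433,178),(405,276),(146,242)];print(np.round(onplane(c,.004,K,C,A),4), np.round([im[180,170],d[180,170]*0+P[150,200,2]],3))
E
```

```text
box [ 0.5451 -0.0968] [ 5.7518e+01  4.9374e+01 -1.2000e-01  3.6000e-02  6.3100e+02]
box [ 0.5034 -0.2709] [ 5.7630e+01  4.8663e+01 -6.4000e-02  3.6000e-02  5.4800e+02]
box [ 0.469  -0.1621] [5.8651e+01 4.8661e+01 8.2000e-02 3.6000e-02 5.3700e+02]
box [ 0.4627 -0.3504] [ 5.8529e+01  5.0074e+01 -3.9000e-02  3.6000e-02  5.9600e+02]
board [ 0.4946 -0.2163] [3.97801e+02 1.59646e+02 1.43300e+00 4.00000e-03 2.13460e+04]
mark [ 0.543  -0.0758] [ 4.1445e+01  5.5690e+00 -2.2000e-02  4.0000e-03  6.0000e+01]
mark [ 0.5155 -0.074 ] [6.8163e+01 3.1294e+01 8.0700e-01 4.0000e-03 9.9000e+01]
mark [ 0.5224 -0.1965] [1.6153e+01 1.5520e+01 7.0000e-03 4.0000e-03 7.1000e+01]
mark [ 0.5168 -0.2399] [ 1.4103e+01  1.0235e+01 -9.6000e-02  4.0000e-03  4.8000e+01]
mark [ 0.4963 -0.29  ] [ 4.0122e+01  5.5200e+00 -1.2100e-01  4.0000e-03  7.8000e+01]
mark [ 0.5035 -0.332 ] [ 1.5091e+01  1.4863e+01 -1.9600e-01  4.0000e-03  5.4000e+01]
mark [ 0.4998 -0.3787] [1.9273e+01 1.0553e+01 6.2200e-01 4.0000e-03 4.8000e+01]
mark [ 0.4878 -0.0538] [1.9088e+01 1.0053e+01 7.0400e-01 4.0000e-03 4.6000e+01]
mark [ 0.4832 -0.0995] 
[... 486 characters left out ...]
-0.2747] [ 5.1921e+01  1.1271e+01 -1.5640e+00  4.0000e-03  8.3000e+01]
mark [ 0.4538 -0.3212] [1.4915e+01 7.4490e+00 7.9000e-02 4.0000e-03 3.3000e+01]
mark [ 0.4241 -0.1772] [ 1.8318e+01  1.5320e+00 -1.4720e+00  4.0000e-03  1.3000e+01]
mark [ 0.4161 -0.3624] [ 5.047e+01  1.702e+00 -1.564e+00  4.000e-03  3.700e+01]Traceback (most recent call last):
  File "<stdin>", line 13, in <module>
    return _wrapfunc(a, 'round', decimals=decimals, out=out)
    return _wrapit(obj, method, *args, **kwds)
    conv = _array_converter(obj)
ValueError: setting an array element with a sequence. The requested array has an inhomogeneous shape after 1 dimensions. The detected shape was (2,) + inhomogeneous part.
```

Emit:
servo_tool(moves=[{"dp": [-0.067, 0.098, 0.156], "delta_rot": [0, 0, 0.1], "fingers": 0.78}, {"dp": [-0.067, 0.098, 0.156], "delta_rot": [0, 0, 0.1], "fingers": 0.78}, {"dp": [-0.067, 0.098, 0.156], "delta_rot": [0, 0, 0.1], "fingers": 0.78}, {"dp": [-0.067, 0.098, 0.156], "delta_rot": [0, 0, 0.1], "fingers": 0.78}, {"dp": [-0.067, 0.098, 0.156], "delta_rot": [0, 0, 0.04], "fingers": 0.78}], force=40)

```text
clock: 2.3
position: [0.4847, -0.313, 0.2029]
ee_rot: [0.0, 1.0, -0.022, -0.0]
contact_force: [0.2, 0.3, -0.3]
width: 0.0669
gripper_force: 0.0
```

Emit:
servo_tool(moves=[{"dp": [-0.067, 0.098, 0.156], "delta_rot": [0, 0, 0], "fingers": 0.78}, {"dp": [-0.067, 0.098, 0.156], "delta_rot": [0, 0, 0], "fingers": 0.78}, {"dp": [0, 0, 0], "delta_rot": [0, 0, 0], "fingers": 0.78}, {"dp": [0, 0, 0], "delta_rot": [0, 0, 0], "fingers": 0.78}])

```text
clock: 2.7
position: [0.4571, -0.3502, 0.1412]
ee_rot: [-0.001, 1.0, -0.023, -0.001]
contact_force: [0.3, -0.8, -0.3]
width: 0.0667
gripper_force: 0.0
```

```bash
python3 - <<'E'
from h import *
togo([.4627,-.3504,.08],-.039)
togo([.4627,-.3504,.08],-.039)
im,d,K,C,A=grab("wrist");cv2.imwrite("pics/w2.png",im[:,:,::-1])
for o in boxes(im,d,K,C,A,(.4,.65,-.42,.02)): print("box",np.round(o[0],4),np.round(o[1:],3))
togo([.4627,-.3504,.08],-.039)
E
```

```text
dp units (0.2m, in tool axes now) [2.840e-02 3.000e-04 3.062e-01] rot units [-0.011  0.01  -0.067] dp in final axes [2.800e-02 1.000e-04 3.062e-01] pos [ 0.4571 -0.3502  0.1412] yaw -0.0457 w 0.0667 t 2.7
dp units (0.2m, in tool axes now) [2.840e-02 3.000e-04 3.062e-01] rot units [-0.011  0.01  -0.067] dp in final axes [2.800e-02 1.000e-04 3.062e-01] pos [ 0.4571 -0.3502  0.1412] yaw -0.0457 w 0.0667 t 2.7
box [ 0.5026 -0.2716] [ 5.6674e+01  5.0382e+01 -6.3000e-02  3.6000e-02  3.4210e+03]
box [ 0.4659 -0.1885] [ 6.1417e+01  2.2119e+01 -3.2500e-01  3.6000e-02  1.3480e+03]
box [ 0.4623 -0.3508] [ 5.7891e+01  4.8129e+01 -4.0000e-02  3.6000e-02  2.5950e+03]
dp units (0.2m, in tool axes now) [2.250e-02 2.000e-04 3.116e-01] rot units [ 0.005 -0.01  -0.055] dp in final axes [0.0228 0.0005 0.3115] pos [ 0.4581 -0.3501  0.1423] yaw -0.0445 w 0.0667 t 2.75
```

View pics/w2.png

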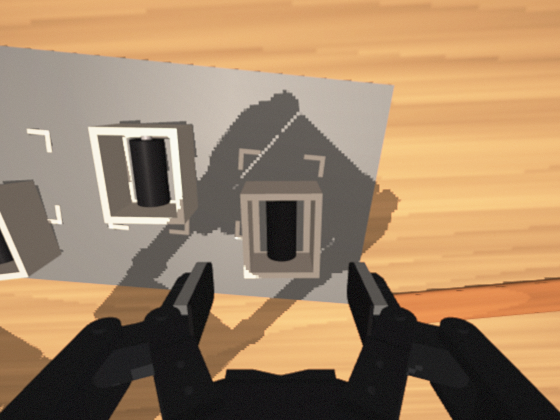

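The crop shows the right-hand box at (282,230) between the open fingers at (195,300) and (365,300), square to them. I will grip, move and set it down.

Emit:
servo_tool(moves=[{"dp": [0.022, 0.001, 0.15], "delta_rot": [0, 0, -0.05], "fingers": 0.78}, {"dp": [0, 0, 0.15], "delta_rot": [0, 0, 0], "fingers": 0.78}, {"dp": [0, 0, 0], "delta_rot": [0, 0, 0], "fingers": 0.78}, {"dp": [0, 0, 0], "delta_rot": [0, 0, 0], "fingers": 0.4}, {"dp": [0, 0, 0], "delta_rot": [0, 0, 0], "fingers": 0.4}])

```text
clock: 3.25
position: [0.4639, -0.3506, 0.0839]
ee_rot: [0.002, 1.0, -0.019, 0.002]
contact_force: [0.2, -0.1, -2.4]
width: 0.0472
gripper_force: 42.7
```

Emit:
servo_tool(moves=[{"dp": [0, 0, 0], "delta_rot": [0, 0, 0], "fingers": 0.4}, {"dp": [0, 0, 0], "delta_rot": [0, 0, 0], "fingers": 0.4}])

```text
clock: 3.45
position: [0.4637, -0.3506, 0.0836]
ee_rot: [0.001, 1.0, -0.019, 0.002]
contact_force: [0.8, 1.0, 6.8]
width: 0.0474
gripper_force: 43.8
```

Emit:
servo_tool(moves=[{"dp": [0, 0, -0.1], "delta_rot": [0, 0, 0], "fingers": 0.4}, {"dp": [0.068, -0.006, 0], "delta_rot": [0, 0, 0], "fingers": 0.4}, {"dp": [0, 0, 0], "delta_rot": [0, 0, 0.96], "fingers": 0.4}, {"dp": [0, 0, 0], "delta_rot": [0, 0, 0], "fingers": 0.4}, {"dp": [0, 0, 0], "delta_rot": [0, 0, 0], "fingers": 0.4}])

```text
clock: 3.95
position: [0.4763, -0.349, 0.101]
ee_rot: [-0.0, 0.998, -0.066, -0.0]
contact_force: [0.8, 0.8, -2.1]
width: 0.0471
gripper_force: 42.8
```

Emit:
servo_tool(moves=[{"dp": [0, 0, 0.05], "delta_rot": [0, 0, 0], "fingers": 0.4}, {"dp": [0, 0, 0.047], "delta_rot": [0, 0, 0], "fingers": 0.4}, {"dp": [0, 0, 0], "delta_rot": [0, 0, 0], "fingers": 0.4}, {"dp": [0, 0, 0], "delta_rot": [0, 0, 0], "fingers": 0.4}])

```text
clock: 4.35
position: [0.4763, -0.3493, 0.0827]
ee_rot: [0.0, 0.998, -0.067, 0.0]
contact_force: [-0.8, 2.3, 8.2]
width: 0.0474
gripper_force: 45.4
```

Emit:
servo_tool(moves=[{"dp": [0, 0, 0], "delta_rot": [0, 0, 0], "fingers": 0.78}, {"dp": [0, 0, 0], "delta_rot": [0, 0, 0], "fingers": 0.78}, {"dp": [0, 0, 0], "delta_rot": [0, 0, 0], "fingers": 0.78}, {"dp": [0, 0, -0.15], "delta_rot": [0, 0, 0], "fingers": 0.78}, {"dp": [0, 0, -0.15], "delta_rot": [0, 0, 0], "fingers": 0.78}])

```text
clock: 4.85
position: [0.4755, -0.3487, 0.1413]
ee_rot: [-0.001, 0.998, -0.067, -0.001]
contact_force: [1.2, -0.7, 0.1]
width: 0.0666
gripper_force: 0.0
```

Emit:
servo_tool(moves=[{"dp": [0.027, -0.135, 0], "delta_rot": [0, 0, 0], "fingers": 0.78}, {"dp": [0.027, -0.135, 0], "delta_rot": [0, 0, 0], "fingers": 0.78}, {"dp": [0.027, -0.135, 0], "delta_rot": [0, 0, -0.7], "fingers": 0.78}, {"dp": [0, 0, 0], "delta_rot": [0, 0, 0], "fingers": 0.78}, {"dp": [0, 0, 0], "delta_rot": [0, 0, 0], "fingers": 0.78}])

```text
clock: 5.35
position: [0.5031, -0.2708, 0.1419]
ee_rot: [0.0, 1.0, -0.032, -0.0]
contact_force: [-0.0, -0.3, 0.1]
width: 0.0664
gripper_force: 0.0
```

```bash
python3 - <<'E'
from h import *
im,d,K,C,A=grab("wrist")
for o in boxes(im,d,K,C,A,(.4,.65,-.42,.02)): print("box",np.round(o[0],4),np.round(o[1:],3))
togo([.503,-.2713,.08],-.063)
E
```

```text
box [ 0.5406 -0.1182] [ 6.0578e+01  2.1926e+01 -3.4200e-01  3.6000e-02  1.7160e+03]
box [ 0.5036 -0.2708] [ 5.7581e+01  4.8122e+01 -6.4000e-02  3.6000e-02  2.4910e+03]
box [ 0.475  -0.3481] [ 5.9078e+01  5.0712e+01 -1.3300e-01  3.6000e-02  2.0400e+03]
box [ 0.4772 -0.1623] [ 5.2405e+01  4.2872e+01 -1.4770e+00  3.6000e-02  1.8600e+03]
dp units (0.2m, in tool axes now) [-0.0004 -0.0009  0.3096] rot units [ 0.006  0.001 -0.011] dp in final axes [-0.0004 -0.0007  0.3096] pos [ 0.5031 -0.2715  0.1419] yaw -0.0641 w 0.0665 t 5.4
```

Emit:
servo_tool(moves=[{"dp": [0.002, -0.002, 0.15], "delta_rot": [0, 0, 0], "fingers": 0.78}, {"dp": [0, 0, 0.15], "delta_rot": [0, 0, 0], "fingers": 0.78}, {"dp": [0, 0, 0], "delta_rot": [0, 0, 0], "fingers": 0.78}, {"dp": [0, 0, 0], "delta_rot": [0, 0, 0], "fingers": 0.4}, {"dp": [0, 0, 0], "delta_rot": [0, 0, 0], "fingers": 0.4}])

```text
clock: 5.9
position: [0.5042, -0.2719, 0.0834]
ee_rot: [0.001, 0.999, -0.033, 0.001]
contact_force: [0.8, 0.3, -1.1]
width: 0.047
gripper_force: 42.5
```

Emit:
servo_tool(moves=[{"dp": [0, 0, 0], "delta_rot": [0, 0, 0], "fingers": 0.4}, {"dp": [0, 0, -0.1], "delta_rot": [0, 0, 0], "fingers": 0.4}, {"dp": [-0.078, -0.046, 0], "delta_rot": [0, 0, 0], "fingers": 0.4}, {"dp": [0, 0, 0], "delta_rot": [0, 0, 0.75], "fingers": 0.4}, {"dp": [0, 0, 0], "delta_rot": [0, 0, 0], "fingers": 0.4}])

```text
clock: 6.4
position: [0.4886, -0.2606, 0.1032]
ee_rot: [0.001, 0.998, -0.069, 0.001]
contact_force: [0.7, 0.4, -0.3]
width: 0.0474
gripper_force: 42.6
```

Emit:
servo_tool(moves=[{"dp": [0, 0, 0.05], "delta_rot": [0, 0, 0], "fingers": 0.4}, {"dp": [0, 0, 0.047], "delta_rot": [0, 0, 0], "fingers": 0.4}, {"dp": [0, 0, 0], "delta_rot": [0, 0, 0], "fingers": 0.4}, {"dp": [0, 0, 0], "delta_rot": [0, 0, 0], "fingers": 0.4}])

```text
clock: 6.8
position: [0.4889, -0.2609, 0.0822]
ee_rot: [0.0, 0.998, -0.069, 0.0]
contact_force: [0.1, -0.4, -0.1]
width: 0.0472
gripper_force: 43.9
```

Emit:
servo_tool(moves=[{"dp": [0, 0, 0], "delta_rot": [0, 0, 0], "fingers": 0.78}, {"dp": [0, 0, 0], "delta_rot": [0, 0, 0], "fingers": 0.78}, {"dp": [0, 0, 0], "delta_rot": [0, 0, 0], "fingers": 0.78}, {"dp": [0, 0, -0.15], "delta_rot": [0, 0, 0], "fingers": 0.78}, {"dp": [0, 0, -0.15], "delta_rot": [0, 0, 0], "fingers": 0.78}])

```text
clock: 7.3
position: [0.4878, -0.2601, 0.1423]
ee_rot: [-0.001, 0.998, -0.07, -0.001]
contact_force: [0.4, 0.0, -0.3]
width: 0.0666
gripper_force: 0.0
```

Emit:
servo_tool(moves=[{"dp": [-0.056, -0.159, 0], "delta_rot": [0, 0, 0], "fingers": 0.78}, {"dp": [-0.056, -0.159, 0], "delta_rot": [0, 0, 0], "fingers": 0.78}, {"dp": [-0.056, -0.159, 0], "delta_rot": [0, 0, -0.74], "fingers": 0.78}, {"dp": [0, 0, 0], "delta_rot": [0, 0, -0.74], "fingers": 0.78}, {"dp": [0, 0, 0], "delta_rot": [0, 0, -0.74], "fingers": 0.78}])

```text
clock: 7.8
position: [0.4679, -0.1601, 0.1428]
ee_rot: [-0.0, 0.999, 0.044, -0.0]
contact_force: [0.4, -1.5, -0.9]
width: 0.0669
gripper_force: 0.0
```

Emit:
servo_tool(moves=[{"dp": [0, 0, 0], "delta_rot": [0, 0, 0], "fingers": 0.78}, {"dp": [0, 0, 0], "delta_rot": [0, 0, 0], "fingers": 0.78}])

```text
clock: 8.0
position: [0.4684, -0.1615, 0.1427]
ee_rot: [0.0, 0.999, 0.041, 0.0]
contact_force: [-0.5, -0.1, 1.1]
width: 0.0666
gripper_force: 0.0
```

```bash
python3 - <<'E'
from h import *
im,d,K,C,A=grab("wrist")
for o in boxes(im,d,K,C,A,(.4,.65,-.42,.02)): print("box",np.round(o[0],4),np.round(o[1:],3))
togo([.469,-.1621,.08],.082)
E
```

```text
box [ 0.5441 -0.0962] [ 5.6140e+01  4.9634e+01 -1.1900e-01  3.6000e-02  3.7440e+03]
box [ 0.488  -0.2591] [ 5.6932e+01  5.2129e+01 -1.4400e-01  3.6000e-02  3.2410e+03]
box [ 0.4686 -0.1613] [5.7853e+01 4.8121e+01 8.1000e-02 3.6000e-02 2.4750e+03]
box [ 0.4712 -0.3241] [6.5127e+01 2.7633e+01 3.5800e-01 3.6000e-02 1.5140e+03]
dp units (0.2m, in tool axes now) [0.0026 0.0029 0.3133] rot units [ 0.001  0.001 -0.007] dp in final axes [0.0026 0.0029 0.3133] pos [ 0.4684 -0.1616  0.1427] yaw 0.0813 w 0.0666 t 8.05
```

Emit:
servo_tool(moves=[{"dp": [0, 0, 0.15], "delta_rot": [0, 0, 0], "fingers": 0.78}, {"dp": [0, 0, 0.155], "delta_rot": [0, 0, 0], "fingers": 0.78}, {"dp": [0, 0, 0], "delta_rot": [0, 0, 0], "fingers": 0.78}, {"dp": [0, 0, 0], "delta_rot": [0, 0, 0], "fingers": 0.4}, {"dp": [0, 0, 0], "delta_rot": [0, 0, 0], "fingers": 0.4}])

```text
clock: 8.55
position: [0.4693, -0.162, 0.0829]
ee_rot: [0.001, 0.999, 0.041, 0.001]
contact_force: [-0.4, 0.3, -1.2]
width: 0.0474
gripper_force: 42.7
```

Emit:
servo_tool(moves=[{"dp": [0, 0, 0], "delta_rot": [0, 0, 0], "fingers": 0.4}, {"dp": [0, 0, -0.1], "delta_rot": [0, 0, 0], "fingers": 0.4}, {"dp": [0.156, 0.064, 0], "delta_rot": [0, 0, 0], "fingers": 0.4}, {"dp": [0, 0, 0], "delta_rot": [0, 0, 0.73], "fingers": 0.4}, {"dp": [0, 0, 0], "delta_rot": [0, 0, 0.73], "fingers": 0.4}])

```text
clock: 9.05
position: [0.502, -0.1722, 0.103]
ee_rot: [0.001, 0.999, -0.033, 0.001]
contact_force: [-1.5, 0.2, -2.3]
width: 0.0474
gripper_force: 42.8
```

Emit:
servo_tool(moves=[{"dp": [0, 0, 0], "delta_rot": [0, 0, 0.73], "fingers": 0.4}, {"dp": [0, 0, 0], "delta_rot": [0, 0, 0], "fingers": 0.4}, {"dp": [0, 0, 0.05], "delta_rot": [0, 0, 0], "fingers": 0.4}, {"dp": [0, 0, 0.047], "delta_rot": [0, 0, 0], "fingers": 0.4}, {"dp": [0, 0, 0], "delta_rot": [0, 0, 0], "fingers": 0.4}])

```text
clock: 9.55
position: [0.5007, -0.1717, 0.0818]
ee_rot: [0.0, 0.998, -0.068, 0.0]
contact_force: [-0.0, 0.3, 1.7]
width: 0.0471
gripper_force: 44.1
```

Emit:
servo_tool(moves=[{"dp": [0, 0, 0], "delta_rot": [0, 0, 0], "fingers": 0.4}])

```text
clock: 9.65
position: [0.5007, -0.1717, 0.0818]
ee_rot: [0.0, 0.998, -0.068, 0.0]
contact_force: [-0.2, 0.8, -0.6]
width: 0.0473
gripper_force: 44.0
```

Emit:
servo_tool(moves=[{"dp": [0, 0, 0], "delta_rot": [0, 0, 0], "fingers": 0.78}, {"dp": [0, 0, 0], "delta_rot": [0, 0, 0], "fingers": 0.78}, {"dp": [0, 0, 0], "delta_rot": [0, 0, 0], "fingers": 0.78}, {"dp": [0, 0, -0.15], "delta_rot": [0, 0, 0], "fingers": 0.78}, {"dp": [0, 0, -0.15], "delta_rot": [0, 0, 0], "fingers": 0.78}])

```text
clock: 10.15
position: [0.4998, -0.1713, 0.1421]
ee_rot: [-0.001, 0.998, -0.068, -0.001]
contact_force: [0.5, 0.8, -0.6]
width: 0.0666
gripper_force: 0.0
```

Emit:
servo_tool(moves=[{"dp": [0.055, -0.134, 0], "delta_rot": [0, 0, 0], "fingers": 0.78}, {"dp": [0.055, -0.134, 0], "delta_rot": [0, 0, 0], "fingers": 0.78}, {"dp": [0.055, -0.134, 0], "delta_rot": [0, 0, -0.18], "fingers": 0.78}, {"dp": [0, 0, 0], "delta_rot": [0, 0, 0], "fingers": 0.78}, {"dp": [0, 0, 0], "delta_rot": [0, 0, 0], "fingers": 0.78}])

```text
clock: 10.65
position: [0.5441, -0.096, 0.1421]
ee_rot: [0.0, 0.998, -0.058, -0.0]
contact_force: [-0.6, -0.0, -0.4]
width: 0.0664
gripper_force: 0.0
```

```bash
python3 - <<'E'
from h import *
im,d,K,C,A=grab("wrist")
for o in boxes(im,d,K,C,A,(.4,.65,-.42,.02)): print("box",np.round(o[0],4),np.round(o[1:],3))
togo([.5444,-.0965,.08],-.119)
E
```

```text
box [ 0.5451 -0.0958] [ 5.7545e+01  4.8156e+01 -1.1800e-01  3.6000e-02  2.5390e+03]
box [ 0.5031 -0.171 ] [ 5.5029e+01  5.0376e+01 -1.3600e-01  3.6000e-02  1.6340e+03]
box [ 0.4892 -0.257 ] [ 6.0157e+01  5.1633e+01 -1.1800e-01  3.6000e-02  2.2720e+03]
dp units (0.2m, in tool axes now) [ 0.0032 -0.0008  0.3105] rot units [0.005 0.008 0.013] dp in final axes [ 0.003  -0.0007  0.3105] pos [ 0.5438 -0.0966  0.1421] yaw -0.1177 w 0.0667 t 10.7
```

Emit:
servo_tool(moves=[{"dp": [0.004, 0, 0.15], "delta_rot": [0, 0, 0], "fingers": 0.78}, {"dp": [0, 0, 0.155], "delta_rot": [0, 0, 0], "fingers": 0.78}, {"dp": [0, 0, 0], "delta_rot": [0, 0, 0], "fingers": 0.78}, {"dp": [0, 0, 0], "delta_rot": [0, 0, 0], "fingers": 0.4}, {"dp": [0, 0, 0], "delta_rot": [0, 0, 0], "fingers": 0.4}])

```text
clock: 11.2
position: [0.5457, -0.0972, 0.0827]
ee_rot: [0.0, 0.998, -0.059, 0.001]
contact_force: [1.4, 0.8, -1.3]
width: 0.0475
gripper_force: 42.5
```

Emit:
servo_tool(moves=[{"dp": [0, 0, 0], "delta_rot": [0, 0, 0], "fingers": 0.4}, {"dp": [0, 0, -0.1], "delta_rot": [0, 0, 0], "fingers": 0.4}, {"dp": [-0.166, -0.049, 0], "delta_rot": [0, 0, 0], "fingers": 0.4}, {"dp": [0, 0, 0], "delta_rot": [0, 0, 0.2], "fingers": 0.4}, {"dp": [0, 0, 0], "delta_rot": [0, 0, 0], "fingers": 0.4}])

```text
clock: 11.7
position: [0.5127, -0.0827, 0.1021]
ee_rot: [0.0, 0.998, -0.069, 0.0]
contact_force: [0.1, -0.2, -0.5]
width: 0.0476
gripper_force: 42.7
```

Emit:
servo_tool(moves=[{"dp": [0, 0, 0.05], "delta_rot": [0, 0, 0], "fingers": 0.4}, {"dp": [0, 0, 0.047], "delta_rot": [0, 0, 0], "fingers": 0.4}, {"dp": [0, 0, 0], "delta_rot": [0, 0, 0], "fingers": 0.4}, {"dp": [0, 0, 0], "delta_rot": [0, 0, 0], "fingers": 0.4}])

```text
clock: 12.1
position: [0.5143, -0.0834, 0.0815]
ee_rot: [0.0, 0.998, -0.069, 0.001]
contact_force: [0.7, -0.8, 0.3]
width: 0.0473
gripper_force: 44.1
```

Emit:
servo_tool(moves=[{"dp": [0, 0, 0], "delta_rot": [0, 0, 0], "fingers": 0.78}, {"dp": [0, 0, 0], "delta_rot": [0, 0, 0], "fingers": 0.78}, {"dp": [0, 0, 0], "delta_rot": [0, 0, 0], "fingers": 0.78}, {"dp": [0, 0, -0.2], "delta_rot": [0, 0, 0], "fingers": 0.78}, {"dp": [0, 0, -0.2], "delta_rot": [0, 0, 0], "fingers": 0.78}])

```text
clock: 12.6
position: [0.5122, -0.0826, 0.1615]
ee_rot: [-0.0, 0.998, -0.069, -0.002]
contact_force: [0.5, -1.1, 0.0]
width: 0.0668
gripper_force: 0.0
```

Emit:
servo_tool(moves=[{"dp": [0.058, 0.126, -0.2], "delta_rot": [0, 0, 0], "fingers": 0.78}, {"dp": [0.058, 0.126, -0.2], "delta_rot": [0, 0, 0], "fingers": 0.78}, {"dp": [0.058, 0.126, -0.2], "delta_rot": [0, 0, 0], "fingers": 0.78}, {"dp": [0.058, 0.126, -0.2], "delta_rot": [0, 0, 0], "fingers": 0.78}, {"dp": [0.058, 0.126, -0.2], "delta_rot": [0, 0, 0], "fingers": 0.78}])

```text
clock: 13.1
position: [0.553, -0.2164, 0.3636]
ee_rot: [0.0, 0.998, -0.069, 0.0]
contact_force: [1.0, 0.6, 0.8]
width: 0.0664
gripper_force: 0.0
```

Emit:
servo_tool(moves=[{"dp": [0, 0, 0], "delta_rot": [0, 0, 0], "fingers": 0.5}, {"dp": [0, 0, 0], "delta_rot": [0, 0, 0], "fingers": 0.5}, {"dp": [0, 0, 0], "delta_rot": [0, 0, 0], "fingers": 0.5}])

```text
clock: 13.4
position: [0.5524, -0.2147, 0.3601]
ee_rot: [-0.001, 0.998, -0.069, -0.002]
contact_force: [-0.4, 0.5, 0.5]
width: 0.0423
gripper_force: 0.0
```

```bash
cat > chk.py <<'E'
from h import *
c=np.array([.4946,-.2163]);y=np.array([np.cos(1.433),np.sin(1.433)])
def chk():
    a=grab("wrist");im,d,K,C,A=a
    for o in boxes(*a,(.36,.65,-.45,.05)):
        e=[np.linalg.norm(o[0]-c-k*.09*y)*1e3 for k in(-1.5,-.5,.5,1.5)]
        print("box",np.round(o[0],4),np.round(o[1:5],3),"mark",int(np.argmin(e)),"err mm",round(min(e),1))
    return a
E
python3 - <<'E'
from chk import *
a=chk();cv2.imwrite("pics/w3.png",a[0][:,:,::-1])
togo([.545,.232,.36],0)
E
```

```text
box [ 0.5145 -0.0846] [ 5.6824e+01  4.9875e+01 -1.3800e-01  3.6000e-02] mark 3 err mm 2.4
box [ 0.5009 -0.1719] [ 5.6942e+01  4.7866e+01 -1.3800e-01  3.6000e-02] mark 2 err mm 0.2
box [ 0.4886 -0.261 ] [ 5.6918e+01  4.8650e+01 -1.3800e-01  3.6000e-02] mark 1 err mm 0.2
box [ 0.475  -0.3485] [ 5.7027e+01  5.0355e+01 -1.3800e-01  3.6000e-02] mark 0 err mm 1.8
dp units (0.2m, in tool axes now) [-0.3424 -2.2064  0.0047] rot units [-0.019  0.038 -1.375] dp in final axes [-3.6700e-02 -2.2325e+00 -4.0000e-04] pos [ 0.5523 -0.2145  0.3599] yaw -0.1375 w 0.0427 t 13.45
```

View pics/w3.png

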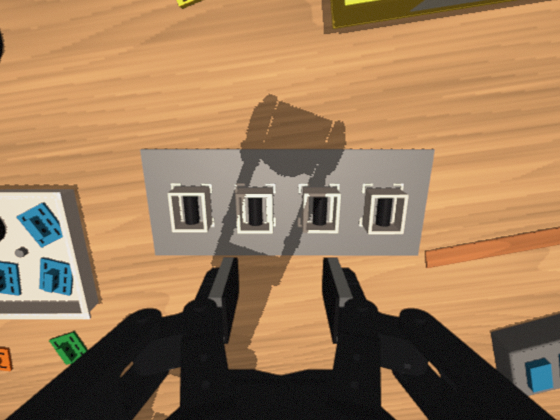

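All four boxes stand in the marks at (190,209), (255,211), (320,210) and (384,211), square to the board. Next is the tray.

Emit:
servo_tool(moves=[{"dp": [-0.034, -0.22, 0], "delta_rot": [0, 0, 0], "fingers": 0.4}, {"dp": [-0.034, -0.22, 0], "delta_rot": [0, 0, 0], "fingers": 0.4}, {"dp": [-0.034, -0.22, 0], "delta_rot": [0, 0, 0], "fingers": 0.4}, {"dp": [-0.034, -0.22, 0], "delta_rot": [0, 0, 0], "fingers": 0.4}, {"dp": [-0.034, -0.22, 0], "delta_rot": [0, 0, 0], "fingers": 0.4}])

```text
clock: 13.95
position: [0.5485, 0.0095, 0.3603]
ee_rot: [-0.0, 0.998, -0.069, -0.002]
contact_force: [0.8, 1.0, -0.4]
width: 0.0341
gripper_force: 0.0
```

Emit:
servo_tool(moves=[{"dp": [-0.034, -0.22, 0], "delta_rot": [0, 0, 0], "fingers": 0.4}, {"dp": [-0.034, -0.22, 0], "delta_rot": [0, 0, 0], "fingers": 0.4}, {"dp": [-0.034, -0.22, 0], "delta_rot": [0, 0, 0], "fingers": 0.4}, {"dp": [-0.034, -0.22, 0], "delta_rot": [0, 0, 0], "fingers": 0.4}, {"dp": [-0.034, -0.22, 0], "delta_rot": [0, 0, 0], "fingers": 0.4}])

```text
clock: 14.45
position: [0.5449, 0.2318, 0.3603]
ee_rot: [0.001, 0.998, -0.068, -0.001]
contact_force: [0.0, -0.3, 0.6]
width: 0.0344
gripper_force: 0.0
```

Emit:
servo_tool(moves=[{"dp": [0, 0, 0], "delta_rot": [0, 0, 0], "fingers": 0.4}, {"dp": [0, 0, 0], "delta_rot": [0, 0, 0], "fingers": 0.4}])

```text
clock: 14.65
position: [0.5452, 0.2307, 0.3602]
ee_rot: [0.001, 0.998, -0.067, -0.002]
contact_force: [0.3, -0.0, -0.1]
width: 0.0339
gripper_force: 0.0
```

```bash
cat >> h.py <<'E'
def covers(im,d,K,C,A,roi,z0=.004):
    """blue parts whose underside is at z0: plate (bar excluded by height) cast on plate top plane, and bar cast on bar top plane"""
    P=cloud(d,K,C,A);hsv=cv2.cvtColor(im,cv2.COLOR_RGB2HSV)
    px=np.stack(np.indices(d.shape)[::-1],-1).reshape(-1,2)
    b=(hsv[...,0]>92)&(hsv[...,0]<122)&(hsv[...,1]>90)&(P[...,0]>roi[0])&(P[...,0]<roi[1])&(P[...,1]>roi[2])&(P[...,1]<roi[3])
    for nm,h in(("plate",.006),("bar",.022)):
        Q=onplane(px,z0+h,K,C,A).reshape(P.shape)
        m=b&(abs(P[...,2]-z0-h)<.003)
        if nm=="plate": m=cv2.morphologyEx(m.astype(np.uint8),cv2.MORPH_OPEN,np.ones((2,2)))>0
        for o in rects(m,Q,40): print(nm,np.round(o[0],4),np.round(o[1:],3))
E
python3 - <<'E'
from h import *
a=grab("wrist");im,d,K,C,A=a;cv2.imwrite("pics/w4.png",im[:,:,::-1]);np.savez("w4.npz",im=im,d=d,K=K,C=C,A=A)
covers(*a,(.37,.60,.08,.4))
togo([.545,.232,.36],0)
E
```

```text
plate [0.539 0.309] [5.4967e+01 4.7199e+01 2.7300e-01 1.0000e-02 9.9800e+02]
plate [0.5135 0.141 ] [5.5553e+01 4.6627e+01 3.2100e-01 1.0000e-02 9.9700e+02]
plate [0.4519 0.3234] [6.9206e+01 2.3392e+01 2.8500e-01 1.0000e-02 4.3900e+02]
plate [0.4287 0.1522] [ 5.5437e+01  4.7725e+01 -4.1100e-01  1.0000e-02  8.1200e+02]
plate [0.4387 0.2353] [ 5.5619e+01  4.6607e+01 -3.0700e-01  1.0000e-02  8.3600e+02]
bar [0.5408 0.3098] [3.2062e+01 1.2300e+01 2.7300e-01 2.6000e-02 2.2500e+02]
bar [0.525  0.2262] [3.7462e+01 3.7052e+01 1.4350e+00 2.6000e-02 3.8700e+02]
bar [0.5154 0.142 ] [3.2642e+01 1.1954e+01 3.2300e-01 2.6000e-02 2.1600e+02]
bar [0.4539 0.324 ] [3.2294e+01 1.2368e+01 2.8300e-01 2.6000e-02 1.8000e+02]
bar [0.4407 0.2362] [ 3.2674e+01  1.2026e+01 -3.0600e-01  2.6000e-02  1.7800e+02]
bar [0.4309 0.1534] [ 3.2456e+01  1.2865e+01 -4.0200e-01  2.6000e-02  1.8800e+02]
dp units (0.2m, in tool axes now) [-0.0044 -0.0112  0.003 ] rot units [ 0.018  0.024 -1.367] dp in final axes [-0.0028 -0.0117  0.003 ] pos [0.5456 0.2297 0.3606] yaw -0.1367 w 0.034 t 14.7
```

View pics/w4.png

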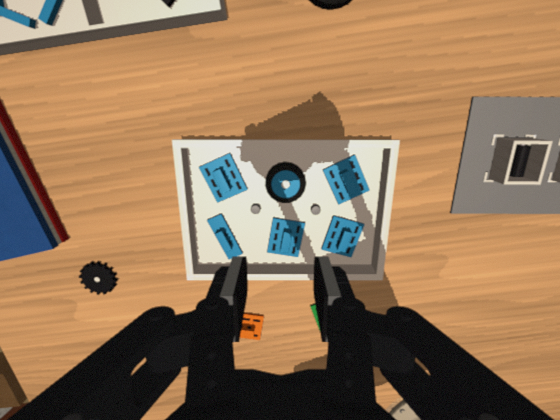

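The tray close-up shows near-square blue covers at (223,177), (346,179), (286,237) and (343,236), measured about 55x47 mm. The strip at (225,235) measures 69x23 mm and is rejected, and the wheel is at (286,182). I take the cover at (346,179) first.

Emit:
servo_tool(moves=[{"dp": [0, 0, 0.2], "delta_rot": [0, 0, -0.92], "fingers": 0.3}, {"dp": [0, 0, 0.2], "delta_rot": [0, 0, -0.92], "fingers": 0.3}, {"dp": [0, 0, 0.2], "delta_rot": [0, 0, -0.92], "fingers": 0.3}, {"dp": [0, 0, 0.2], "delta_rot": [0, 0, -0.92], "fingers": 0.3}, {"dp": [0, 0, 0.2], "delta_rot": [0, 0, -0.91], "fingers": 0.3}])

```text
clock: 15.2
position: [0.5462, 0.2276, 0.1604]
ee_rot: [0.0, 0.987, 0.161, -0.0]
contact_force: [0.3, 0.8, 0.1]
width: 0.0255
gripper_force: 0.0
```

Emit:
servo_tool(moves=[{"dp": [-0.143, 0.185, 0], "delta_rot": [0, 0, 0], "fingers": 0.3}, {"dp": [-0.142, 0.185, 0], "delta_rot": [0, 0, 0], "fingers": 0.3}, {"dp": [0, 0, 0], "delta_rot": [0, 0, 0], "fingers": 0.3}, {"dp": [0, 0, 0], "delta_rot": [0, 0, 0], "fingers": 0.3}])

```text
clock: 15.6
position: [0.5155, 0.1393, 0.1619]
ee_rot: [0.0, 0.987, 0.158, -0.0]
contact_force: [1.0, 0.8, -0.6]
width: 0.0263
gripper_force: 0.0
```

```bash
python3 - <<'E'
from h import *
a=grab("wrist");im=a[0];cv2.imwrite("pics/w5.png",im[:,:,::-1])
covers(*a,(.37,.60,.08,.4))
togo([.515,.1415,.085],.322)
E
```

```text
plate [0.5402 0.3091] [5.5205e+01 4.9366e+01 2.8000e-01 1.0000e-02 4.1200e+03]
plate [0.4533 0.3234] [6.9838e+01 2.6880e+01 2.9800e-01 1.0000e-02 2.0130e+03]
plate [0.5147 0.1418] [5.5836e+01 4.6949e+01 3.2500e-01 1.0000e-02 3.1830e+03]
plate [0.4404 0.2358] [ 5.7587e+01  4.7120e+01 -3.0500e-01  1.0000e-02  2.7250e+03]
plate [0.4325 0.1731] [ 4.4376e+01  8.8660e+00 -4.1400e-01  1.0000e-02  3.7500e+02]
plate [0.4389 0.1282] [3.3769e+01 1.5178e+01 1.9400e-01 1.0000e-02 3.5000e+02]
bar [0.5407 0.3093] [3.1834e+01 1.4543e+01 2.8100e-01 2.6000e-02 1.1560e+03]
bar [0.5246 0.2257] [3.7815e+01 3.7371e+01 2.2600e-01 2.6000e-02 1.6710e+03]
bar [0.5153 0.1426] [3.2100e+01 1.1409e+01 3.2100e-01 2.6000e-02 7.1100e+02]
bar [0.4545 0.323 ] [3.3627e+01 1.4886e+01 1.8500e-01 2.6000e-02 7.3300e+02]
bar [0.4411 0.2361] [ 3.4037e+01  1.2063e+01 -3.0400e-01  2.6000e-02  6.3000e+02]
dp units (0.2m, in tool axes now) [-0.004  -0.0073  0.3862] rot units [-0.    -0.012 -0.038] dp in final axes [-0.0036 -0.0073  0.3862] pos [0.5161 0.1403 0.1622] yaw 0.3182 w 0.0256 t 15.65
```

View pics/w5.png

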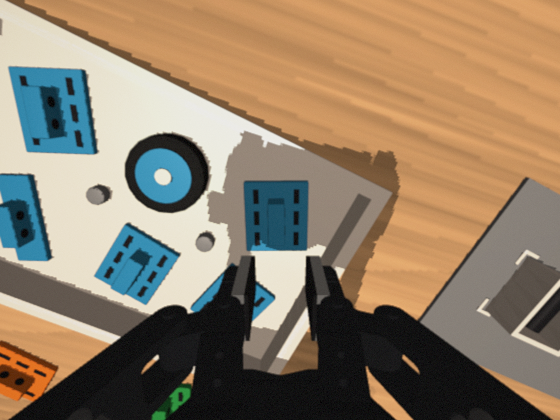

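The picture shows the rectangular cover at (277,215), bar up and square between the fingers at (243,290) and (318,290). The bushes and the wheel are clear. I grip it.

Emit:
servo_tool(moves=[{"dp": [-0.004, -0.009, 0.15], "delta_rot": [0, 0, -0.04], "fingers": 0.3}, {"dp": [0, 0, 0.15], "delta_rot": [0, 0, 0], "fingers": 0.3}, {"dp": [0, 0, 0.08], "delta_rot": [0, 0, 0], "fingers": 0.3}, {"dp": [0, 0, 0], "delta_rot": [0, 0, 0], "fingers": 0.3}, {"dp": [0, 0, 0], "delta_rot": [0, 0, 0], "fingers": 0}], force=40)

```text
clock: 16.15
position: [0.5151, 0.1434, 0.0862]
ee_rot: [0.0, 0.987, 0.162, 0.0]
contact_force: [0.6, -0.7, 0.1]
width: 0.0123
gripper_force: 0.1
```

Emit:
servo_tool(moves=[{"dp": [0, 0, 0], "delta_rot": [0, 0, 0], "fingers": 0}, {"dp": [0, 0, 0], "delta_rot": [0, 0, 0], "fingers": 0}])

```text
clock: 16.35
position: [0.5151, 0.143, 0.0869]
ee_rot: [0.0, 0.987, 0.162, 0.001]
contact_force: [0.0, -0.4, -0.2]
width: 0.0107
gripper_force: 43.1
```

Emit:
servo_tool(moves=[{"dp": [0, 0, -0.16], "delta_rot": [0, 0, 0], "fingers": 0}, {"dp": [0, 0, -0.16], "delta_rot": [0, 0, 0.92], "fingers": 0}, {"dp": [0, 0, -0.15], "delta_rot": [0, 0, 0.92], "fingers": 0}, {"dp": [0, 0, 0], "delta_rot": [0, 0, 0.92], "fingers": 0}, {"dp": [0, 0, 0], "delta_rot": [0, 0, 0.92], "fingers": 0}])

```text
clock: 16.85
position: [0.5152, 0.1429, 0.1821]
ee_rot: [-0.0, 1.0, -0.023, 0.002]
contact_force: [-0.0, -0.4, -0.9]
width: 0.011
gripper_force: 43.2
```

Emit:
servo_tool(moves=[{"dp": [0, 0, 0], "delta_rot": [0, 0, 0.94], "fingers": 0}, {"dp": [-0.03, 0.224, 0], "delta_rot": [0, 0, 0], "fingers": 0}, {"dp": [-0.03, 0.224, 0], "delta_rot": [0, 0, 0], "fingers": 0}, {"dp": [-0.03, 0.224, 0], "delta_rot": [0, 0, 0], "fingers": 0}, {"dp": [-0.03, 0.224, 0], "delta_rot": [0, 0, 0], "fingers": 0}])

```text
clock: 17.35
position: [0.4656, -0.0328, 0.1807]
ee_rot: [0.0, 0.998, -0.068, 0.001]
contact_force: [-0.2, -0.4, -1.3]
width: 0.0106
gripper_force: 43.2
```

Emit:
servo_tool(moves=[{"dp": [-0.03, 0.224, 0], "delta_rot": [0, 0, 0], "fingers": 0}, {"dp": [0, 0, 0], "delta_rot": [0, 0, 0], "fingers": 0}, {"dp": [0, 0, 0], "delta_rot": [0, 0, 0], "fingers": 0}])

```text
clock: 17.65
position: [0.454, -0.0759, 0.1805]
ee_rot: [-0.0, 0.998, -0.07, 0.001]
contact_force: [-0.7, 0.6, 0.7]
width: 0.0109
gripper_force: 43.2
```

```bash
python3 - <<'E'
from chk import *
a=chk();cv2.imwrite("pics/w6.png",a[0][:,:,::-1]);p,R,s=pose()
z0=p[2]-.0825
covers(*a,(.3,.60,-.2,.05),z0)
togo([.5135,-.0835,.1185],-.138)
E
```

```text
box [ 0.5134 -0.0833] [ 5.5774e+01  4.8100e+01 -1.3900e-01  3.6000e-02] mark 3 err mm 0.7
box [ 0.4883 -0.2557] [ 5.5881e+01  4.7628e+01 -1.4100e-01  3.6000e-02] mark 1 err mm 5.2
box [ 0.4994 -0.1705] [ 5.5373e+01  5.0552e+01 -1.4100e-01  3.6000e-02] mark 2 err mm 1.8
plate [ 0.463  -0.0774] [4.7574e+01 3.6878e+01 1.4300e+00 1.0400e-01 3.4480e+03]
bar [ 0.4542 -0.0756] [ 3.3664e+01  1.2269e+01 -1.4100e-01  1.2000e-01  1.3900e+03]
dp units (0.2m, in tool axes now) [0.2992 0.0013 0.3099] rot units [-0.004 -0.011 -0.005] dp in final axes [0.2995 0.0013 0.3096] pos [ 0.4542 -0.075   0.1804] yaw -0.1385 w 0.0105 t 17.7
```

View pics/w6.png

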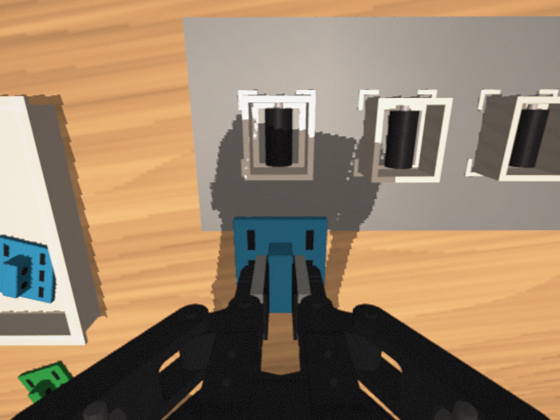

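The picture shows the held cover at (281,260), square in the fingers, and box D at (277,137) directly ahead. I move ahead 60 mm and lower it.

Emit:
servo_tool(moves=[{"dp": [0.15, -0.001, 0], "delta_rot": [0, 0, 0], "fingers": 0}, {"dp": [0.149, -0.002, 0], "delta_rot": [0, 0, 0], "fingers": 0}, {"dp": [0, 0, 0.12], "delta_rot": [0, 0, 0], "fingers": 0}, {"dp": [0, 0, 0.12], "delta_rot": [0, 0, 0], "fingers": 0}, {"dp": [0, 0, 0], "delta_rot": [0, 0, 0], "fingers": 0}])

```text
clock: 18.2
position: [0.5119, -0.0802, 0.1293]
ee_rot: [-0.001, 0.998, -0.067, -0.003]
contact_force: [-0.6, 0.7, -0.3]
width: 0.0107
gripper_force: 43.2
```

Emit:
servo_tool(moves=[{"dp": [0, 0, 0.04], "delta_rot": [0, 0, 0], "fingers": 0}, {"dp": [0, 0, 0.025], "delta_rot": [0, 0, 0], "fingers": 0}, {"dp": [0, 0, 0], "delta_rot": [0, 0, 0], "fingers": 0}, {"dp": [0, 0, 0], "delta_rot": [0, 0, 0], "fingers": 0}])

```text
clock: 18.6
position: [0.5137, -0.0826, 0.1195]
ee_rot: [0.0, 0.998, -0.069, 0.001]
contact_force: [0.2, -0.2, -0.1]
width: 0.0107
gripper_force: 43.2
```

Emit:
servo_tool(moves=[{"dp": [0, 0, 0.006], "delta_rot": [0, 0, 0], "fingers": 0}, {"dp": [0, 0, 0], "delta_rot": [0, 0, 0], "fingers": 0}, {"dp": [0, 0, 0], "delta_rot": [0, 0, 0], "fingers": 0.3}, {"dp": [0, 0, 0], "delta_rot": [0, 0, 0], "fingers": 0.3}, {"dp": [0, 0, 0], "delta_rot": [0, 0, 0], "fingers": 0.3}])

```text
clock: 19.1
position: [0.5133, -0.0827, 0.1177]
ee_rot: [0.0, 0.998, -0.069, -0.0]
contact_force: [0.6, 0.1, -0.0]
width: 0.0256
gripper_force: 0.0
```

Emit:
servo_tool(moves=[{"dp": [0, 0, -0.1], "delta_rot": [0, 0, 0], "fingers": 0.3}, {"dp": [0, 0, -0.15], "delta_rot": [0, 0, 0], "fingers": 0.3}, {"dp": [-0.083, -0.218, 0], "delta_rot": [0, 0, 0], "fingers": 0.3}, {"dp": [-0.083, -0.218, 0], "delta_rot": [0, 0, 0], "fingers": 0.3}, {"dp": [-0.083, -0.218, 0], "delta_rot": [0, 0, 0], "fingers": 0.3}])

```text
clock: 19.6
position: [0.4816, 0.0548, 0.1679]
ee_rot: [-0.0, 0.998, -0.07, 0.0]
contact_force: [0.3, 0.2, -0.3]
width: 0.0257
gripper_force: 0.0
```

Emit:
servo_tool(moves=[{"dp": [-0.083, -0.218, 0], "delta_rot": [0, 0, 0], "fingers": 0.3}, {"dp": [-0.083, -0.218, 0], "delta_rot": [0, 0, 0], "fingers": 0.3}, {"dp": [-0.083, -0.218, 0], "delta_rot": [0, 0, 0], "fingers": 0.3}, {"dp": [-0.083, -0.218, 0], "delta_rot": [0, 0, 0], "fingers": 0.3}, {"dp": [0, 0, 0], "delta_rot": [0, 0, 0.83], "fingers": 0.3}])

```text
clock: 20.1
position: [0.4385, 0.2404, 0.1678]
ee_rot: [-0.001, 0.994, -0.108, -0.0]
contact_force: [0.3, -1.6, -0.2]
width: 0.0252
gripper_force: 0.0
```

Emit:
servo_tool(moves=[{"dp": [0, 0, 0], "delta_rot": [0, 0, 0.83], "fingers": 0.3}, {"dp": [0, 0, 0], "delta_rot": [0, 0, 0], "fingers": 0.3}, {"dp": [0, 0, 0], "delta_rot": [0, 0, 0], "fingers": 0.3}])

```text
clock: 20.4
position: [0.44, 0.2355, 0.1676]
ee_rot: [0.0, 0.989, -0.15, -0.0]
contact_force: [0.1, 1.3, -0.0]
width: 0.0259
gripper_force: 0.0
```

```bash
python3 - <<'E'
from h import *
a=grab("wrist")
covers(*a,(.37,.60,.08,.4))
togo([.441,.236,.0865],-.305)
im,d,K,C,A=grab("top");cv2.imwrite("pics/t2.png",cv2.resize(im[150:300,120:430,::-1],None,fx=2.5,fy=2.5))
E
```

```text
plate [0.5392 0.3099] [5.560e+01 4.812e+01 2.770e-01 1.000e-02 3.847e+03]
plate [0.4291 0.1537] [ 5.5628e+01  4.8037e+01 -4.1500e-01  1.0000e-02  3.0410e+03]
plate [0.4389 0.2363] [ 5.5487e+01  4.7037e+01 -3.0200e-01  1.0000e-02  3.0580e+03]
plate [0.4521 0.3239] [6.9094e+01 2.5066e+01 2.8700e-01 1.0000e-02 1.7010e+03]
bar [0.5237 0.2263] [3.7788e+01 3.7612e+01 8.3500e-01 2.6000e-02 2.0320e+03]
bar [0.54   0.3097] [3.2406e+01 1.3180e+01 2.8300e-01 2.6000e-02 1.0140e+03]
bar [0.4305 0.1542] [ 3.2504e+01  1.3512e+01 -4.1500e-01  2.6000e-02  7.8500e+02]
bar [0.4403 0.2365] [ 3.2823e+01  1.1769e+01 -2.9500e-01  2.6000e-02  7.0200e+02]
bar [0.4533 0.324 ] [3.1935e+01 1.3841e+01 2.7500e-01 2.6000e-02 6.9900e+02]
dp units (0.2m, in tool axes now) [ 0.0034 -0.0045  0.4056] rot units [0.002 0.001 0.027] dp in final axes [ 0.0033 -0.0044  0.4056] pos [0.4401 0.2354 0.1676] yaw -0.3023 w 0.0257 t 20.45
```

View pics/t2.png

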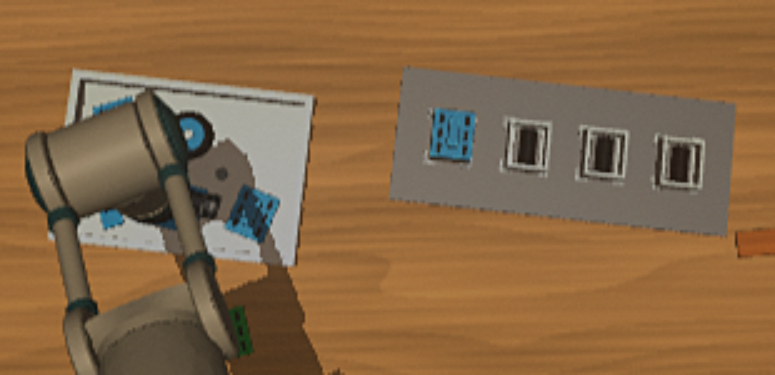

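Cover 1 sits squarely on the left-hand box at (453,135) in the crop, and the other boxes at (527,145), (604,153) and (680,162) are in their marks. Next cover.

Emit:
servo_tool(moves=[{"dp": [-0.004, -0.004, 0.16], "delta_rot": [0, 0, 0], "fingers": 0.3}, {"dp": [0, 0, 0.16], "delta_rot": [0, 0, 0], "fingers": 0.3}, {"dp": [0, 0, 0.084], "delta_rot": [0, 0, 0], "fingers": 0.3}, {"dp": [0, 0, 0], "delta_rot": [0, 0, 0], "fingers": 0.3}, {"dp": [0, 0, 0], "delta_rot": [0, 0, 0], "fingers": 0}])

```text
clock: 21.0
position: [0.4399, 0.2364, 0.087]
ee_rot: [0.0, 0.989, -0.151, -0.0]
contact_force: [0.3, -0.0, 1.1]
width: 0.0124
gripper_force: 0.1
```

Emit:
servo_tool(moves=[{"dp": [0, 0, 0], "delta_rot": [0, 0, 0], "fingers": 0}, {"dp": [0, 0, 0], "delta_rot": [0, 0, 0], "fingers": 0}, {"dp": [0, 0, 0], "delta_rot": [0, 0, 0], "fingers": 0}])

```text
clock: 21.3
position: [0.44, 0.2368, 0.0877]
ee_rot: [-0.0, 0.989, -0.151, 0.001]
contact_force: [0.2, -0.3, 0.1]
width: 0.0103
gripper_force: 43.9
```

Emit:
servo_tool(moves=[{"dp": [0, 0, -0.16], "delta_rot": [0, 0, 0], "fingers": 0}, {"dp": [0, 0, -0.16], "delta_rot": [0, 0, -0.82], "fingers": 0}, {"dp": [0, 0, -0.15], "delta_rot": [0, 0, -0.82], "fingers": 0}, {"dp": [0, 0, 0], "delta_rot": [0, 0, 0], "fingers": 0}])

```text
clock: 21.7
position: [0.442, 0.2376, 0.1853]
ee_rot: [-0.002, 0.998, -0.069, 0.005]
contact_force: [0.6, 0.4, 0.2]
width: 0.0105
gripper_force: 44.0
```

Emit:
servo_tool(moves=[{"dp": [0.0313, 0.22, 0], "delta_rot": [0, 0, 0], "fingers": 0}, {"dp": [0.0313, 0.22, 0], "delta_rot": [0, 0, 0], "fingers": 0}, {"dp": [0.0313, 0.22, 0], "delta_rot": [0, 0, 0], "fingers": 0}, {"dp": [0.0313, 0.22, 0], "delta_rot": [0, 0, 0], "fingers": 0}, {"dp": [0.0313, 0.22, 0], "delta_rot": [0, 0, 0], "fingers": 0}])

```text
clock: 22.2
position: [0.4393, 0.0129, 0.1805]
ee_rot: [0.0, 0.998, -0.07, -0.0]
contact_force: [2.3, -0.4, 0.1]
width: 0.0111
gripper_force: 43.9
```

Emit:
servo_tool(moves=[{"dp": [0.0313, 0.22, 0], "delta_rot": [0, 0, 0], "fingers": 0}, {"dp": [0.0313, 0.22, 0], "delta_rot": [0, 0, 0], "fingers": 0}, {"dp": [0.0313, 0.22, 0], "delta_rot": [0, 0, 0], "fingers": 0}, {"dp": [0.0313, 0.22, 0], "delta_rot": [0, 0, 0], "fingers": 0}, {"dp": [0, 0, 0], "delta_rot": [0, 0, 0], "fingers": 0}])

```text
clock: 22.7
position: [0.441, -0.1685, 0.1808]
ee_rot: [0.002, 0.997, -0.073, 0.001]
contact_force: [0.3, 0.9, -0.8]
width: 0.0108
gripper_force: 43.9
```

Emit:
servo_tool(moves=[{"dp": [0, 0, 0], "delta_rot": [0, 0, 0], "fingers": 0}])

```text
clock: 22.8
position: [0.4398, -0.1639, 0.1803]
ee_rot: [-0.001, 0.997, -0.071, -0.001]
contact_force: [-0.5, -0.2, -1.0]
width: 0.0111
gripper_force: 43.9
```

```bash
cat > place.py <<'E'
from chk import *
def place(z_off):
    a=chk();p,R,s=pose();covers(*a,(.3,.60,-.45,.05),p[2]-z_off);togo(p,-.138)
E
python3 -c "
from place import *
place(.0825)"
```

```text
box [ 0.5097 -0.1046] [ 5.6789e+01  8.7380e+00 -1.4500e-01  3.6000e-02] mark 3 err mm 22.3
box [ 0.4874 -0.2598] [ 5.5437e+01  5.0499e+01 -1.4300e-01  3.6000e-02] mark 1 err mm 1.5
box [ 0.4994 -0.1715] [ 5.5699e+01  4.8108e+01 -1.3700e-01  3.6000e-02] mark 2 err mm 1.4
box [ 0.4744 -0.3432] [ 5.6053e+01  4.5722e+01 -1.1800e-01  3.6000e-02] mark 0 err mm 7.0
plate [ 0.4488 -0.1655] [4.7162e+01 3.7433e+01 1.4280e+00 1.0400e-01 3.4400e+03]
bar [ 0.4407 -0.1637] [ 3.3023e+01  1.2249e+01 -1.4300e-01  1.2000e-01  1.3660e+03]
dp units (0.2m, in tool axes now) [0. 0. 0.] rot units [-0.012  0.018 -0.026] dp in final axes [0. 0. 0.] pos [ 0.4396 -0.1629  0.1803] yaw -0.1406 w 0.0103 t 22.85
```

Emit:
servo_tool(moves=[{"dp": [0.15, -0.002, 0], "delta_rot": [0, 0, 0], "fingers": 0}, {"dp": [0.149, -0.002, 0], "delta_rot": [0, 0, 0], "fingers": 0}, {"dp": [0, 0, 0.12], "delta_rot": [0, 0, 0], "fingers": 0}, {"dp": [0, 0, 0.12], "delta_rot": [0, 0, 0], "fingers": 0}, {"dp": [0, 0, 0], "delta_rot": [0, 0, 0], "fingers": 0}])

```text
clock: 23.35
position: [0.4975, -0.1678, 0.13]
ee_rot: [-0.002, 0.998, -0.068, -0.004]
contact_force: [-1.2, 1.0, -0.8]
width: 0.0108
gripper_force: 43.9
```

Emit:
servo_tool(moves=[{"dp": [0, 0, 0.04], "delta_rot": [0, 0, 0], "fingers": 0}, {"dp": [0, 0, 0.028], "delta_rot": [0, 0, 0], "fingers": 0}, {"dp": [0, 0, 0], "delta_rot": [0, 0, 0], "fingers": 0}, {"dp": [0, 0, 0], "delta_rot": [0, 0, 0], "fingers": 0}])

```text
clock: 23.75
position: [0.4999, -0.1709, 0.1199]
ee_rot: [0.0, 0.998, -0.07, 0.0]
contact_force: [-0.2, -0.3, -0.1]
width: 0.0104
gripper_force: 44.0
```

Emit:
servo_tool(moves=[{"dp": [0, 0, 0.007], "delta_rot": [0, 0, 0], "fingers": 0}, {"dp": [0, 0, 0], "delta_rot": [0, 0, 0], "fingers": 0}, {"dp": [0, 0, 0], "delta_rot": [0, 0, 0], "fingers": 0.3}, {"dp": [0, 0, 0], "delta_rot": [0, 0, 0], "fingers": 0.3}, {"dp": [0, 0, 0], "delta_rot": [0, 0, 0], "fingers": 0.3}])

```text
clock: 24.25
position: [0.4997, -0.171, 0.1179]
ee_rot: [0.0, 0.998, -0.07, 0.0]
contact_force: [-0.8, -0.7, 0.5]
width: 0.0255
gripper_force: 0.0
```

Emit:
servo_tool(moves=[{"dp": [0, 0, -0.1], "delta_rot": [0, 0, 0], "fingers": 0.3}, {"dp": [0, 0, -0.15], "delta_rot": [0, 0, 0], "fingers": 0.3}, {"dp": [-0.0815, -0.223, 0], "delta_rot": [0, 0, 0], "fingers": 0.3}, {"dp": [-0.0815, -0.223, 0], "delta_rot": [0, 0, 0], "fingers": 0.3}, {"dp": [-0.0815, -0.223, 0], "delta_rot": [0, 0, 0], "fingers": 0.3}])

```text
clock: 24.75
position: [0.4694, -0.0306, 0.168]
ee_rot: [-0.0, 0.998, -0.071, 0.0]
contact_force: [0.3, 0.5, -0.0]
width: 0.0254
gripper_force: 0.0
```

Emit:
servo_tool(moves=[{"dp": [-0.0815, -0.223, 0], "delta_rot": [0, 0, 0], "fingers": 0.3}, {"dp": [-0.0815, -0.223, 0], "delta_rot": [0, 0, 0], "fingers": 0.3}, {"dp": [-0.0815, -0.223, 0], "delta_rot": [0, 0, 0], "fingers": 0.3}, {"dp": [-0.0815, -0.223, 0], "delta_rot": [0, 0, 0], "fingers": 0.3}, {"dp": [0, 0, 0], "delta_rot": [0, 0, 0.92], "fingers": 0.3}])

```text
clock: 25.25
position: [0.4282, 0.1589, 0.1679]
ee_rot: [-0.001, 0.994, -0.113, -0.0]
contact_force: [0.2, -1.3, -0.8]
width: 0.0256
gripper_force: 0.0
```

Emit:
servo_tool(moves=[{"dp": [0, 0, 0], "delta_rot": [0, 0, 0.92], "fingers": 0.3}, {"dp": [0, 0, 0], "delta_rot": [0, 0, 0.92], "fingers": 0.3}, {"dp": [0, 0, 0], "delta_rot": [0, 0, 0], "fingers": 0.3}, {"dp": [0, 0, 0], "delta_rot": [0, 0, 0], "fingers": 0.3}])

```text
clock: 25.65
position: [0.43, 0.1541, 0.1678]
ee_rot: [0.0, 0.979, -0.205, -0.0]
contact_force: [-0.7, -0.7, -0.6]
width: 0.0257
gripper_force: 0.0
```

```bash
python3 - <<'E'
from h import *
a=grab("wrist")
covers(*a,(.37,.60,.08,.4))
togo([.4298,.1539,.0865],-.415)
E
```

```text
plate [0.5394 0.3092] [5.6232e+01 5.0016e+01 2.8600e-01 1.0000e-02 2.9790e+03]
plate [0.429  0.1533] [ 5.5417e+01  4.7012e+01 -4.1400e-01  1.0000e-02  3.1040e+03]
plate [0.4523 0.3233] [6.9032e+01 2.6602e+01 2.8700e-01 1.0000e-02 1.6750e+03]
bar [0.5233 0.2248] [3.7958e+01 3.7636e+01 6.7300e-01 2.6000e-02 1.8080e+03]
bar [0.5386 0.3084] [2.9898e+01 1.4871e+01 2.8500e-01 2.6000e-02 7.3600e+02]
bar [0.4303 0.153 ] [ 3.2737e+01  1.1180e+01 -4.1400e-01  2.6000e-02  6.7000e+02]
bar [0.4535 0.323 ] [3.1510e+01 1.5743e+01 3.0100e-01 2.6000e-02 6.6200e+02]
dp units (0.2m, in tool axes now) [-0.0008  0.001   0.4066] rot units [0.001 0.    0.011] dp in final axes [-0.0009  0.001   0.4066] pos [0.43   0.154  0.1678] yaw -0.4139 w 0.0255 t 25.7
```

Emit:
servo_tool(moves=[{"dp": [0, 0.004, 0.16], "delta_rot": [0, 0, 0], "fingers": 0.3}, {"dp": [0, 0, 0.16], "delta_rot": [0, 0, 0], "fingers": 0.3}, {"dp": [0, 0, 0.084], "delta_rot": [0, 0, 0], "fingers": 0.3}, {"dp": [0, 0, 0], "delta_rot": [0, 0, 0], "fingers": 0.3}, {"dp": [0, 0, 0], "delta_rot": [0, 0, 0], "fingers": 0}])

```text
clock: 26.2
position: [0.43, 0.1533, 0.0872]
ee_rot: [0.0, 0.979, -0.206, -0.0]
contact_force: [-0.7, 0.7, -0.6]
width: 0.0121
gripper_force: 0.0
```

Emit:
servo_tool(moves=[{"dp": [0, 0, 0], "delta_rot": [0, 0, 0], "fingers": 0}, {"dp": [0, 0, 0], "delta_rot": [0, 0, 0], "fingers": 0}, {"dp": [0, 0, 0], "delta_rot": [0, 0, 0], "fingers": 0}])

```text
clock: 26.5
position: [0.4302, 0.1535, 0.0879]
ee_rot: [-0.0, 0.979, -0.206, 0.001]
contact_force: [-0.4, -0.6, 1.1]
width: 0.0105
gripper_force: 43.3
```

Emit:
servo_tool(moves=[{"dp": [0, 0, -0.16], "delta_rot": [0, 0, 0], "fingers": 0}, {"dp": [0, 0, -0.16], "delta_rot": [0, 0, -0.92], "fingers": 0}, {"dp": [0, 0, -0.15], "delta_rot": [0, 0, -0.92], "fingers": 0}, {"dp": [0, 0, 0], "delta_rot": [0, 0, -0.92], "fingers": 0}])

```text
clock: 26.9
position: [0.4322, 0.154, 0.1854]
ee_rot: [-0.001, 0.998, -0.068, 0.005]
contact_force: [1.3, 1.1, -0.9]
width: 0.0107
gripper_force: 43.4
```

Emit:
servo_tool(moves=[{"dp": [0.0305, 0.2235, 0], "delta_rot": [0, 0, 0], "fingers": 0}, {"dp": [0.0305, 0.2235, 0], "delta_rot": [0, 0, 0], "fingers": 0}, {"dp": [0.0305, 0.2235, 0], "delta_rot": [0, 0, 0], "fingers": 0}, {"dp": [0.0305, 0.2235, 0], "delta_rot": [0, 0, 0], "fingers": 0}, {"dp": [0.0305, 0.2235, 0], "delta_rot": [0, 0, 0], "fingers": 0}])

```text
clock: 27.4
position: [0.4287, -0.0738, 0.1818]
ee_rot: [0.0, 0.998, -0.069, 0.001]
contact_force: [0.1, 0.2, 0.2]
width: 0.0106
gripper_force: 43.3
```

Emit:
servo_tool(moves=[{"dp": [0.0305, 0.2235, 0], "delta_rot": [0, 0, 0], "fingers": 0}, {"dp": [0.0305, 0.2235, 0], "delta_rot": [0, 0, 0], "fingers": 0}, {"dp": [0.0305, 0.2235, 0], "delta_rot": [0, 0, 0], "fingers": 0}, {"dp": [0.0305, 0.2235, 0], "delta_rot": [0, 0, 0], "fingers": 0}, {"dp": [0, 0, 0], "delta_rot": [0, 0, 0], "fingers": 0}])

```text
clock: 27.9
position: [0.4293, -0.2586, 0.182]
ee_rot: [0.003, 0.997, -0.072, 0.002]
contact_force: [0.6, 0.9, 0.0]
width: 0.0109
gripper_force: 43.3
```

Emit:
servo_tool(moves=[{"dp": [0, 0, 0], "delta_rot": [0, 0, 0], "fingers": 0}, {"dp": [0, 0, 0], "delta_rot": [0, 0, 0], "fingers": 0}])

```text
clock: 28.1
position: [0.4278, -0.2516, 0.1811]
ee_rot: [-0.0, 0.998, -0.069, -0.0]
contact_force: [0.9, -0.1, 0.2]
width: 0.0103
gripper_force: 43.3
```

```bash
python3 -c "
from place import *
place(.0825)"
```

```text
box [ 0.5098 -0.1045] [ 5.7001e+01  1.4755e+01 -1.2800e-01  3.6000e-02] mark 3 err mm 22.2
box [ 0.4964 -0.193 ] [ 5.6492e+01  8.4890e+00 -1.3600e-01  3.6000e-02] mark 2 err mm 21.7
box [ 0.4874 -0.2607] [ 5.5811e+01  4.8097e+01 -1.4300e-01  3.6000e-02] mark 1 err mm 1.1
box [ 0.4738 -0.3481] [ 5.6101e+01  5.0525e+01 -1.3300e-01  3.6000e-02] mark 0 err mm 3.0
plate [ 0.4376 -0.2531] [4.7139e+01 3.6786e+01 1.4480e+00 1.0500e-01 3.4010e+03]
bar [ 0.4289 -0.2513] [ 3.2996e+01  1.2238e+01 -1.3900e-01  1.2100e-01  1.3550e+03]
dp units (0.2m, in tool axes now) [0. 0. 0.] rot units [-0.007  0.006 -0.001] dp in final axes [0. 0. 0.] pos [ 0.4279 -0.2513  0.1811] yaw -0.1381 w 0.0107 t 28.15
```

Emit:
servo_tool(moves=[{"dp": [0.15, 0.002, 0], "delta_rot": [0, 0, 0], "fingers": 0}, {"dp": [0.148, 0.002, 0], "delta_rot": [0, 0, 0], "fingers": 0}, {"dp": [0, 0, 0.12], "delta_rot": [0, 0, 0], "fingers": 0}, {"dp": [0, 0, 0.12], "delta_rot": [0, 0, 0], "fingers": 0}, {"dp": [0, 0, 0], "delta_rot": [0, 0, 0], "fingers": 0}])

```text
clock: 28.65
position: [0.4856, -0.2587, 0.1305]
ee_rot: [-0.002, 0.998, -0.068, -0.003]
contact_force: [-0.3, 0.4, -0.1]
width: 0.0105
gripper_force: 43.3
```

Emit:
servo_tool(moves=[{"dp": [0, 0, 0.04], "delta_rot": [0, 0, 0], "fingers": 0}, {"dp": [0, 0, 0.035], "delta_rot": [0, 0, 0], "fingers": 0}, {"dp": [0, 0, 0], "delta_rot": [0, 0, 0], "fingers": 0}, {"dp": [0, 0, 0], "delta_rot": [0, 0, 0], "fingers": 0}])

```text
clock: 29.05
position: [0.4879, -0.2618, 0.1194]
ee_rot: [0.0, 0.998, -0.07, 0.001]
contact_force: [-0.4, 1.5, 6.1]
width: 0.0104
gripper_force: 44.0
```

Emit:
servo_tool(moves=[{"dp": [0, 0, 0], "delta_rot": [0, 0, 0], "fingers": 0.3}, {"dp": [0, 0, 0], "delta_rot": [0, 0, 0], "fingers": 0.3}, {"dp": [0, 0, 0], "delta_rot": [0, 0, 0], "fingers": 0.3}, {"dp": [0, 0, -0.1], "delta_rot": [0, 0, 0], "fingers": 0.3}, {"dp": [0, 0, -0.15], "delta_rot": [0, 0, 0], "fingers": 0.3}])

```text
clock: 29.55
position: [0.4859, -0.261, 0.1667]
ee_rot: [-0.001, 0.998, -0.07, -0.002]
contact_force: [0.5, -0.6, -0.4]
width: 0.0253
gripper_force: 0.0
```

Emit:
servo_tool(moves=[{"dp": [-0.0113, -0.238, 0], "delta_rot": [0, 0, 0], "fingers": 0.3}, {"dp": [-0.0113, -0.238, 0], "delta_rot": [0, 0, 0], "fingers": 0.3}, {"dp": [-0.0113, -0.238, 0], "delta_rot": [0, 0, 0], "fingers": 0.3}, {"dp": [-0.0113, -0.238, 0], "delta_rot": [0, 0, 0], "fingers": 0.3}, {"dp": [-0.0113, -0.238, 0], "delta_rot": [0, 0, 0], "fingers": 0.3}])

```text
clock: 30.05
position: [0.5089, -0.0228, 0.1681]
ee_rot: [0.0, 0.998, -0.07, 0.0]
contact_force: [0.3, 1.0, 1.0]
width: 0.0258
gripper_force: 0.0
```

Emit:
servo_tool(moves=[{"dp": [-0.0113, -0.238, 0], "delta_rot": [0, 0, 0], "fingers": 0.3}, {"dp": [-0.0113, -0.238, 0], "delta_rot": [0, 0, 0], "fingers": 0.3}, {"dp": [-0.0113, -0.238, 0], "delta_rot": [0, 0, 0], "fingers": 0.3}, {"dp": [-0.0113, -0.238, 0], "delta_rot": [0, 0, 0], "fingers": 0.3}, {"dp": [-0.0113, -0.238, 0], "delta_rot": [0, 0, 0], "fingers": 0.3}])

```text
clock: 30.55
position: [0.5307, 0.2148, 0.1679]
ee_rot: [0.0, 0.998, -0.069, 0.0]
contact_force: [0.3, 0.2, 0.6]
width: 0.0254
gripper_force: 0.0
```

Emit:
servo_tool(moves=[{"dp": [-0.0113, -0.238, 0], "delta_rot": [0, 0, 0], "fingers": 0.3}, {"dp": [-0.0113, -0.238, 0], "delta_rot": [0, 0, 0], "fingers": 0.3}, {"dp": [0, 0, 0], "delta_rot": [0, 0, -0.84], "fingers": 0.3}, {"dp": [0, 0, 0], "delta_rot": [0, 0, -0.84], "fingers": 0.3}, {"dp": [0, 0, 0], "delta_rot": [0, 0, -0.84], "fingers": 0.3}])

```text
clock: 31.05
position: [0.5393, 0.3083, 0.1675]
ee_rot: [0.0, 0.998, 0.059, -0.0]
contact_force: [-0.3, 1.0, 0.7]
width: 0.0257
gripper_force: 0.0
```

Emit:
servo_tool(moves=[{"dp": [0, 0, 0], "delta_rot": [0, 0, -0.84], "fingers": 0.3}, {"dp": [0, 0, 0], "delta_rot": [0, 0, -0.84], "fingers": 0.3}, {"dp": [0, 0, 0], "delta_rot": [0, 0, 0], "fingers": 0.3}, {"dp": [0, 0, 0], "delta_rot": [0, 0, 0], "fingers": 0.3}])

```text
clock: 31.45
position: [0.5395, 0.3076, 0.1678]
ee_rot: [0.0, 0.99, 0.139, -0.0]
contact_force: [-0.1, -0.7, 0.1]
width: 0.0256
gripper_force: 0.0
```

```bash
python3 - <<'E'
from h import *
a=grab("wrist")
covers(*a,(.37,.60,.08,.4))
togo([.5397,.309,.0865],.28)
E
```

```text
plate [0.54   0.3101] [5.5203e+01 4.6971e+01 2.7800e-01 1.0000e-02 3.0980e+03]
plate [0.4765 0.3412] [ 2.1888e+01  9.5170e+00 -2.0000e-01  1.0000e-02  1.4900e+02]
bar [0.5407 0.3105] [3.1977e+01 1.1757e+01 2.6700e-01 2.6000e-02 6.7500e+02]
bar [0.525  0.2275] [3.8142e+01 3.7185e+01 5.6600e-01 2.6000e-02 1.2450e+03]
dp units (0.2m, in tool axes now) [ 0.0027 -0.0064  0.407 ] rot units [ 0.002  0.003 -0.008] dp in final axes [ 0.0026 -0.0064  0.407 ] pos [0.5396 0.3076 0.1679] yaw 0.2792 w 0.0255 t 31.5
```

Emit:
servo_tool(moves=[{"dp": [0.007, -0.012, 0.16], "delta_rot": [0, 0, 0], "fingers": 0.3}, {"dp": [0, 0, 0.16], "delta_rot": [0, 0, 0], "fingers": 0.3}, {"dp": [0, 0, 0.084], "delta_rot": [0, 0, 0], "fingers": 0.3}, {"dp": [0, 0, 0], "delta_rot": [0, 0, 0], "fingers": 0.3}, {"dp": [0, 0, 0], "delta_rot": [0, 0, 0], "fingers": 0}])

```text
clock: 32.0
position: [0.5405, 0.3105, 0.0874]
ee_rot: [0.0, 0.99, 0.14, 0.0]
contact_force: [-0.4, 0.3, 0.3]
width: 0.0122
gripper_force: 0.5
```

Emit:
servo_tool(moves=[{"dp": [0, 0, 0], "delta_rot": [0, 0, 0], "fingers": 0}, {"dp": [0, 0, 0], "delta_rot": [0, 0, 0], "fingers": 0}, {"dp": [0, 0, 0], "delta_rot": [0, 0, 0], "fingers": 0}])

```text
clock: 32.3
position: [0.5407, 0.3106, 0.0883]
ee_rot: [-0.0, 0.99, 0.14, 0.001]
contact_force: [0.2, -0.2, -0.8]
width: 0.0109
gripper_force: 43.8
```

Emit:
servo_tool(moves=[{"dp": [0, 0, -0.16], "delta_rot": [0, 0, 0], "fingers": 0}, {"dp": [0, 0, -0.16], "delta_rot": [0, 0, 0.83], "fingers": 0}, {"dp": [0, 0, -0.15], "delta_rot": [0, 0, 0.83], "fingers": 0}, {"dp": [0, 0, 0], "delta_rot": [0, 0, 0.83], "fingers": 0}, {"dp": [0, 0, 0], "delta_rot": [0, 0, 0.83], "fingers": 0}])

```text
clock: 32.8
position: [0.5409, 0.3107, 0.1836]
ee_rot: [-0.001, 1.0, -0.027, 0.002]
contact_force: [0.3, -0.0, -0.2]
width: 0.0109
gripper_force: 43.9
```

Emit:
servo_tool(moves=[{"dp": [0, 0, 0], "delta_rot": [0, 0, 0.84], "fingers": 0}, {"dp": [-0.0123, 0.236, 0], "delta_rot": [0, 0, 0], "fingers": 0}, {"dp": [-0.0123, 0.236, 0], "delta_rot": [0, 0, 0], "fingers": 0}, {"dp": [-0.0123, 0.236, 0], "delta_rot": [0, 0, 0], "fingers": 0}, {"dp": [-0.0123, 0.236, 0], "delta_rot": [0, 0, 0], "fingers": 0}])

```text
clock: 33.3
position: [0.5045, 0.1233, 0.1818]
ee_rot: [0.0, 0.998, -0.067, 0.001]
contact_force: [0.6, -0.1, 0.0]
width: 0.0112
gripper_force: 43.9
```

Emit:
servo_tool(moves=[{"dp": [-0.0123, 0.236, 0], "delta_rot": [0, 0, 0], "fingers": 0}, {"dp": [-0.0123, 0.236, 0], "delta_rot": [0, 0, 0], "fingers": 0}, {"dp": [-0.0123, 0.236, 0], "delta_rot": [0, 0, 0], "fingers": 0}, {"dp": [-0.0123, 0.236, 0], "delta_rot": [0, 0, 0], "fingers": 0}, {"dp": [-0.0123, 0.236, 0], "delta_rot": [0, 0, 0], "fingers": 0}])

```text
clock: 33.8
position: [0.4605, -0.1093, 0.182]
ee_rot: [0.0, 0.998, -0.068, 0.001]
contact_force: [1.3, -0.8, -0.5]
width: 0.0103
gripper_force: 43.9
```

Emit:
servo_tool(moves=[{"dp": [-0.0123, 0.236, 0], "delta_rot": [0, 0, 0], "fingers": 0}, {"dp": [-0.0123, 0.236, 0], "delta_rot": [0, 0, 0], "fingers": 0}, {"dp": [-0.0123, 0.236, 0], "delta_rot": [0, 0, 0], "fingers": 0}, {"dp": [-0.0123, 0.236, 0], "delta_rot": [0, 0, 0], "fingers": 0}, {"dp": [-0.0123, 0.236, 0], "delta_rot": [0, 0, 0], "fingers": 0}])

```text
clock: 34.3
position: [0.4164, -0.3416, 0.1821]
ee_rot: [0.0, 0.998, -0.068, 0.001]
contact_force: [1.3, -0.0, -0.1]
width: 0.0105
gripper_force: 43.9
```

Emit:
servo_tool(moves=[{"dp": [0, 0, 0], "delta_rot": [0, 0, 0], "fingers": 0}, {"dp": [0, 0, 0], "delta_rot": [0, 0, 0], "fingers": 0}, {"dp": [0, 0, 0], "delta_rot": [0, 0, 0], "fingers": 0}])

```text
clock: 34.6
position: [0.4168, -0.3386, 0.1814]
ee_rot: [-0.0, 0.998, -0.067, -0.0]
contact_force: [-0.8, 0.1, -0.2]
width: 0.0106
gripper_force: 43.9
```

```bash
python3 -c "
from place import *
place(.0825)"
```

```text
box [ 0.4964 -0.1931] [ 5.6674e+01  1.4665e+01 -1.1300e-01  3.6000e-02] mark 2 err mm 21.8
box [ 0.4841 -0.2834] [ 5.6705e+01  5.8270e+00 -1.4300e-01  3.6000e-02] mark 1 err mm 22.9
box [ 0.4738 -0.349 ] [ 5.5565e+01  4.8191e+01 -1.3500e-01  3.6000e-02] mark 0 err mm 2.4
plate [ 0.4268 -0.3402] [4.6877e+01 3.6148e+01 1.4420e+00 1.0500e-01 3.3770e+03]
bar [ 0.418  -0.3384] [ 3.1889e+01  1.2231e+01 -1.3500e-01  1.2100e-01  1.3340e+03]
dp units (0.2m, in tool axes now) [0. 0. 0.] rot units [-0.008  0.004  0.038] dp in final axes [0. 0. 0.] pos [ 0.417  -0.3382  0.1814] yaw -0.1342 w 0.0111 t 34.65
```

Emit:
servo_tool(moves=[{"dp": [0.143, 0.007, 0], "delta_rot": [0, 0, 0], "fingers": 0}, {"dp": [0.143, 0.007, 0], "delta_rot": [0, 0, 0.02], "fingers": 0}, {"dp": [0, 0, 0.12], "delta_rot": [0, 0, 0], "fingers": 0}, {"dp": [0, 0, 0.12], "delta_rot": [0, 0, 0], "fingers": 0}, {"dp": [0, 0, 0], "delta_rot": [0, 0, 0], "fingers": 0}])

```text
clock: 35.15
position: [0.4723, -0.3469, 0.1305]
ee_rot: [-0.002, 0.998, -0.067, -0.003]
contact_force: [0.1, 1.2, -0.6]
width: 0.0108
gripper_force: 43.9
```

Emit:
servo_tool(moves=[{"dp": [0, 0, 0.04], "delta_rot": [0, 0, 0], "fingers": 0}, {"dp": [0, 0, 0.035], "delta_rot": [0, 0, 0], "fingers": 0}, {"dp": [0, 0, 0], "delta_rot": [0, 0, 0], "fingers": 0}, {"dp": [0, 0, 0], "delta_rot": [0, 0, 0], "fingers": 0}])

```text
clock: 35.55
position: [0.474, -0.3503, 0.1196]
ee_rot: [0.001, 0.998, -0.069, 0.001]
contact_force: [1.3, 1.8, 4.6]
width: 0.0104
gripper_force: 44.5
```

Emit:
servo_tool(moves=[{"dp": [0, 0, 0], "delta_rot": [0, 0, 0], "fingers": 0.3}, {"dp": [0, 0, 0], "delta_rot": [0, 0, 0], "fingers": 0.3}, {"dp": [0, 0, 0], "delta_rot": [0, 0, 0], "fingers": 0.3}, {"dp": [0, 0, -0.1], "delta_rot": [0, 0, 0], "fingers": 0.3}, {"dp": [0, 0, -0.15], "delta_rot": [0, 0, 0], "fingers": 0.3}])

```text
clock: 36.05
position: [0.4722, -0.3493, 0.1667]
ee_rot: [-0.002, 0.998, -0.069, -0.002]
contact_force: [-0.3, 0.1, -0.6]
width: 0.0255
gripper_force: 0.0
```

Emit:
servo_tool(moves=[{"dp": [0.062, -0.144, -0.19], "delta_rot": [0, 0, 0], "fingers": 0.3}, {"dp": [0.062, -0.144, -0.19], "delta_rot": [0, 0, 0], "fingers": 0.3}, {"dp": [0.062, -0.144, -0.19], "delta_rot": [0, 0, 0], "fingers": 0.3}, {"dp": [0.062, -0.144, -0.19], "delta_rot": [0, 0, 0], "fingers": 0.3}, {"dp": [0.062, -0.144, -0.19], "delta_rot": [0, 0, 0], "fingers": 0.3}])

```text
clock: 36.55
position: [0.5546, -0.2149, 0.3598]
ee_rot: [0.0, 0.998, -0.069, 0.0]
contact_force: [1.0, -0.8, -0.2]
width: 0.0256
gripper_force: 0.0
```

Emit:
servo_tool(moves=[{"dp": [0, 0, 0], "delta_rot": [0, 0, 0], "fingers": 0.3}, {"dp": [0, 0, 0], "delta_rot": [0, 0, 0], "fingers": 0.3}, {"dp": [0, 0, 0], "delta_rot": [0, 0, 0], "fingers": 0.3}])

```text
clock: 36.85
position: [0.5535, -0.2162, 0.3566]
ee_rot: [-0.0, 0.998, -0.069, -0.002]
contact_force: [-0.4, -0.0, -0.4]
width: 0.0256
gripper_force: 0.0
```

```bash
python3 - <<'E'
from chk import *
a=grab("wrist");im,d,K,C,A=a
covers(*a,(.36,.65,-.45,.05),.036)
print("marks",[np.round(c+k*.09*y,4) for k in(-1.5,-.5,.5,1.5)])
t=grab("top")[0]
cv2.imwrite("pics/w7.png",np.vstack([cv2.resize(im[120:290,120:460,::-1],(700,350)),cv2.resize(t[160:260,130:330,::-1],(700,250))[:, :]]))
E
```

```text
plate [ 0.5117 -0.0843] [ 5.4687e+01  4.7640e+01 -1.3800e-01  4.2000e-02  1.0520e+03]
plate [ 0.4994 -0.1724] [ 5.4689e+01  4.7237e+01 -1.3800e-01  4.2000e-02  1.0820e+03]
plate [ 0.4869 -0.2629] [ 5.4690e+01  4.7262e+01 -1.3800e-01  4.2000e-02  1.0860e+03]
plate [ 0.4732 -0.3513] [ 5.4811e+01  4.7699e+01 -1.3800e-01  4.2000e-02  1.0380e+03]
bar [ 0.5146 -0.0841] [ 3.2421e+01  1.2997e+01 -1.3500e-01  5.8000e-02  2.3600e+02]
bar [ 0.501 -0.172] [ 3.2728e+01  1.1538e+01 -1.6300e-01  5.8000e-02  2.3100e+02]
bar [ 0.4885 -0.2621] [ 3.2568e+01  1.2162e+01 -1.4500e-01  5.8000e-02  2.3900e+02]
bar [ 0.4749 -0.3502] [ 3.2581e+01  1.2884e+01 -1.3300e-01  5.8000e-02  2.4000e+02]
marks [array([ 0.4761, -0.35  ]), array([ 0.4884, -0.2609]), array([ 0.5008, -0.1717]), array([ 0.5131, -0.0826])]
```

View pics/w7.png

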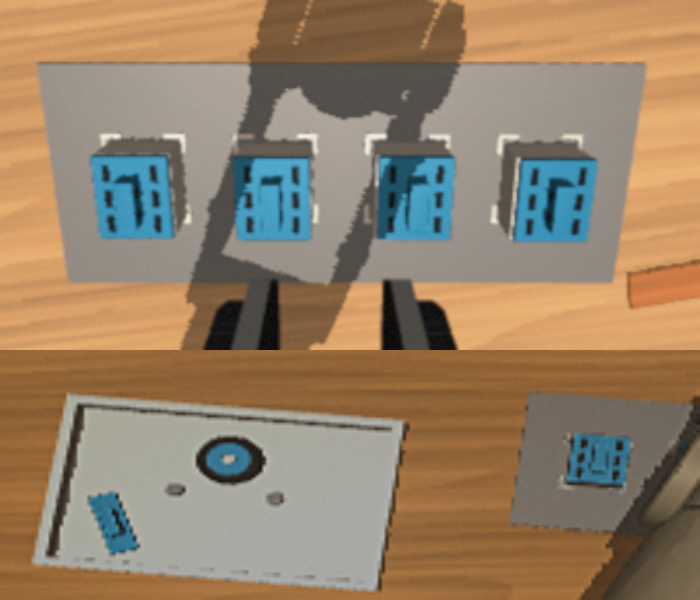

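All four covers lie flush on boxes standing in their marks, at (132,197), (272,197), (415,197) and (556,200). The tray still holds the strip (112,522), the wheel (230,459) and both bushes (175,490) and (275,498).

```bash
python3 -c "
from rig import manip
print(manip.sign_off())"
```

```text
the job is handed in; nothing more can be done
None
```

I handed the job in at about 37 s: in the last camera check all four boxes stood within about 3 mm of their marks, each with a blue cover on top, bar up, and the strip, wheel and both bushes were still in the tray. The sign-off returned no verdict.

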